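Put a toy-shop display bay back in service

TASK

Hang the loose orange bin on the slat panel at the yellow price tag: tilt its front up, slip the lip at its back into the upper groove, swing it down until it hangs level and fully home, and let go. Then spin the two-sided sign on top of the panel half a turn so that its green face looks squarely to the front, the side on which the bins hang. Leave the toys on the counter where they are.

Things in the scene. Friction and masses are not known exactly. Their poses are not given: they have to be found in the camera images.
- panel: White slat panel with red edges, fixed to the counter: 320 mm long (y -140 to +180 mm), 180 mm high, 34 mm deep. Origin at counter height in its front plane; x points into the panel, away from the side where bins hang, y to the left end seen from its front, z up. Slats 5 mm thick (x 0 to 5); behind them hollow to x = 28 over the whole height. The lower groove (z 34 to 54 mm) is not used.
- spot (a point): Where the orange bin hangs, centred: in the panel's front plane on the lower edge of the upper groove, 120 mm above the counter, at panel y = -50 mm, below the yellow price tag (34 mm wide) clipped over the panel's top. Axes as the panel's. The groove is a 20 mm gap: the top slat reaches from 140 to 180 mm height.
- blue_bin: Blue bin of the same shape as the orange one, already hanging fully home in the upper groove, below the sign (panel y = +120 mm), fixed there. Origin: centre of its underside, 64 mm above the counter, 45 mm in front of the panel's front plane; x to its back.
- bin_mid (a point): Centre of the loose open orange bin (about 120 g, upright on the counter), 30 mm above its underside. x to its back, y across, z up. 90 mm deep (x -45 to 45), 56 wide, 60 high, walls 4 mm; sides full height from x = -25 to 41, else 32 mm high like the front. Hung home, this point is 45 to 48 mm in front of the panel's front plane and about 93 mm above the counter.
- bin_lip (a point): Foot of the hanging lip: middle of the bin's back face, at the underside of the lip's tongue, 45 mm behind and 26 mm above bin_mid; same axes. The tongue (4 mm thick, 44 wide) runs from here 12 mm back; its last 4 mm (x 8 to 12) turn up to z = 26. With the front tilted up 45 deg it slips into the groove; swung level, the tongue rests on the groove's lower edge, the upturn behind the top slat.
- sign (a joint): Angle of the two-sided sign about its upright spindle, counter-clockwise seen from above: 0 = red face with white cross square to the front of the panel (panel -x), +pi or -pi = green face with white tick square to the front. It turns freely either way (stops at +-4 rad) and stays where it is left (light friction, about 0.03 N m).
- sign_top (a point): Centre of the sign's top edge, on the spindle axis, 264 mm above the counter. x is the normal of the green face, y runs along the sign, z up. The sign is a plate 100 mm wide (y -50 to 50), 68 mm high (down from here), 9 mm thick, half red and half green; spindle at panel x = 15, y = 120 mm; its lower edge is 16 mm above the panel's top.
- truck: Toy tipper truck, yellow bed and blue cab, 110 x 66 x 66 mm, loose on the counter; origin under its centre. Bystander.
- boxed_toy: White toy carton with window, 70 x 110 x 100 mm, loose; origin under its centre. Bystander.
- stacker: Round stacking toy in green, yellow and red, 72 mm across, 54 mm high, loose; origin under its centre. Bystander.
There are look-alikes about, which are no part of the job. Of the things shaped like the part that bears bin_mid, the orange one is meant.

How it is judged:
By the outcome, as a careful person would: the job done as asked, in the order asked, and still so for the second after the job is handed in, with the robot touching nothing.
It also fails if it takes over 72 s, if anything falls off the work surface, if the arm or the gripper's body presses on something with over 40 N, if the wrist force passes 120 N, or if a joint passes its speed limit or range.

ROBOT

A 6-joint arm with a two-finger parallel gripper is mounted at the origin on the work surface. World frame = base frame: x ahead of the robot, y to its left, z up, the work surface at z = 0. Lengths are in m, angles in rad, forces in N, time in s.
With the tool pointing down it reaches from about 0.425 to 0.95 m from the base axis. Payload 3.5 kg.
Tool frame: the origin (TCP) lies on the centre line of the jaws, within the pads' length; the fingertips stand 25 mm ahead of it and the grasp point (between the pads) lies 6 mm ahead of it; y points along the fingers, z is the direction in which the jaws open and shut, and the axes are right-handed (so a half turn about y gives the same grasp; the last joint's range is limited). The gripper opens to 85 mm and grips with 20 to 120 N. Pads are 22 mm wide; open, the fingers measure 114 mm over their backs; the gripper's body (76 mm by 85 mm) begins 54 mm behind the grasp point. The pads swing forward as they close: fully open they stand 13 mm farther back than shut.
Start: joints at [1.038, 0.286, 1.577, -0, 1.279, -0.15], TCP at [0.252, 0.626, 0.256] pointing down, gripper open.
Joint ranges: [-2.77, 2.77], [-0.9, 2.22], [0.21, 2.48], [-1.53, 4.67], [0.24, 2.81], [-2.84, 2.84]. Speed limits (rad/s): [2.79, 2.79, 3.14, 3.14, 3.14, 3.14].

INTERFACE

Orientations are given as a unit quaternion [x, y, z, w].
In Python, from plant import ctrl gives the robot as it stands.
- The arm moves only by the tool arm_command, never from a script. Its argument "steps" is a list of rows, each an object with "hand": the opening, from 0 (shut) to 1 (fully open); "travel": the shift along the tool's x, y, z in units of 0.3 m (1.0 is 0.3 m), a list of three; "rotation": the turn, a rotation vector about the tool's x, y, z in units of 30 degrees (1.0 is 30 degrees), a list of three. A call has 1 to 20 rows; each row shifts and turns the pose as measured when the row begins, along the tool's axes as they then stand; what a row does not reach is not made up. A row lasts 1/8 s, in which the tool goes at most 62.5 mm and 10.7 degrees, less where a joint would pass 70% of its speed; a pose out of reach is approached as far as the arm can. A call with a number of a shift or a turn outside -1 to 1 is refused whole. A call with a gripper value outside its range is refused whole. The fingers move at their own pace and stop on an object; "grip_force" is the grip in N (left out, the last holds). Time passes only in rows, so rows that do not move let the fingers close. It gives the time, the measured TCP pose, the force and the opening at its end, in the units of the state.
- ctrl.get_state(): the state, without advancing time (a new reading comes with each control period).
- ctrl.read_camera(name): name is "scene" or "top" or "wrist"; returns (picture, depth): 384x512x3 uint8, blue, green, red; 384x512 float32, m along the optical axis (not along the pixel's ray), 0 where there is no reading.
- ctrl.camera_params(name): a dict with "fx", "fy", "cx", "cy" (pixels), "extrinsics" (4x4, takes a point from camera to world coordinates); the wrist camera has in their place "tool_from_camera" (4x4, takes a point from camera to tool coordinates, whose origin is the TCP and whose axes are the tool frame's). Camera axes: x right, y down, z forward; pixel columns grow to the right and rows downward; lengths in m; the calibration is good to about 2 mm. A picture is of the moment at which its call begins: read the wrist's pose just before it. camera_params takes no time and is no camera call.
- ctrl.sign_off(): hands the job in, once; it reports no verdict.
Trained networks look in the newest picture that a camera, given by its name, has taken for a name from the list of things; names that differ only in an ending like _2 or _b are one class to them, and where a whole thing is asked for, a point or a joint stands for the part that bears it (a point fixed in the world has none). Each returns a list of dicts, best first, with "score" (0 to 1); they miss things now and then, are a little off and sometimes report something else, mostly with a low value. They report only what shows in the picture. A call takes as long as a camera call. They do not tell look-alikes from the thing itself.
- ctrl.masks_of(camera, thing): "region" (384x512 bool, what is visible of it) and "at" ([column, row] in pixels, amid what is visible of it).
The state is a dict: "time": time; "qpos": joint angles; "dq": joint speeds; "joint_efforts": joint torques, N m; "eef_pos": TCP position; "tcp_rot": TCP orientation; "contact_force": force on the tool from outside, world axes, zero at the start; "wrist_torque": the same for the moment, N m; "opening": opening from 0.0 (shut) to 1.0 (fully open).
Only numpy, scipy, OpenCV 4.12 (cv2) and the standard library are available. Lean on these libraries where they do the work, as an engineer would, in place of code of your own. Each camera call takes 0.05 s, during which the arm holds its last target.

## Working session

There is one attempt and no reset: what is moved stays moved. The work goes in short steps, Python scripts to look and compute and a tool call to move; the robot and the scene stay as the last step left them, time stands still between calls to the robot, and variables do not carry over. Pictures are saved under pics/ and viewed, and the job is handed in when it is done.

Besides the shell and the picture viewer there is one more tool, called by a JSON object that holds its "method" and its "body". arm_command: Moves the arm, as the interface text tells. Shifts and turns lie within -1 to 1; 1 stands for 0.3 m of shift or 30 degrees of turn. Its arguments: {"type":"object","properties":{"steps":{"type":"array","items":{"type":"object","properties":{"hand":{"type":"number"},"travel":{"type":"array","items":{"type":"number","minimum":-1,"maximum":1}},"rotation":{"type":"array","items":{"type":"number","minimum":-1,"maximum":1}}}}},"grip_force":{"type":"number"}},"required":["steps"]}

```bash
ls; mkdir -p pics; cat > h.py <<'E'
import numpy as np, cv2
from scipy.spatial.transform import Rotation as R
from plant import ctrl
def pts(cam, depth, T=None):
    p=ctrl.camera_params(cam); E=np.array(p["extrinsics"]) if T is None else T
    v,u=np.mgrid[:384,:512]; 
    P=np.stack([(u-p["cx"])/p["fx"]*depth,(v-p["cy"])/p["fy"]*depth,depth],-1)
    return P@E[:3,:3].T+E[:3,3]
def tcp():
    s=ctrl.get_state(); T=np.eye(4); T[:3,:3]=R.from_quat(s["tcp_rot"]).as_matrix(); T[:3,3]=s["eef_pos"]; return s,T
E
python3 - <<'E'
from h import *
s,T=tcp(); print(s["time"],s["eef_pos"],np.round(T,3))
for c in ["scene","top","wrist"]:
    im,d=ctrl.read_camera(c); cv2.imwrite(f"pics/{c}0.png",im); np.save(f"{c}0.npy",d)
    print(c,{k:np.round(v,3).tolist() for k,v in ctrl.camera_params(c).items()})
E
```

```text
pics
0.0 [0.25179636 0.6256322  0.25493169] [[ 0.928 -0.001  0.374  0.252]
 [-0.374 -0.002  0.928  0.626]
 [-0.    -1.    -0.002  0.255]
 [ 0.     0.     0.     1.   ]]
scene {'fx': 481.188, 'fy': 481.188, 'cx': 252.761, 'cy': 190.474, 'extrinsics': [[0.809, 0.402, -0.429, 1.15], [0.588, -0.551, 0.592, -0.913], [0.001, -0.731, -0.682, 1.239], [0.0, 0.0, 0.0, 1.0]]}
top {'fx': 372.977, 'fy': 372.977, 'cx': 256.064, 'cy': 190.608, 'extrinsics': [[0.045, -0.974, 0.224, 0.252], [-0.999, -0.045, 0.008, -0.016], [0.002, -0.224, -0.975, 1.205], [0.0, 0.0, 0.0, 1.0]]}
wrist {'fx': 306.232, 'fy': 306.232, 'cx': 256.478, 'cy': 196.181, 'tool_from_camera': [[-0.0, 0.965, 0.263, -0.066], [0.0, -0.263, 0.965, -0.118], [1.0, 0.0, -0.0, 0.0], [0.0, 0.0, 0.0, 1.0]]}
```

View pics/scene0.png

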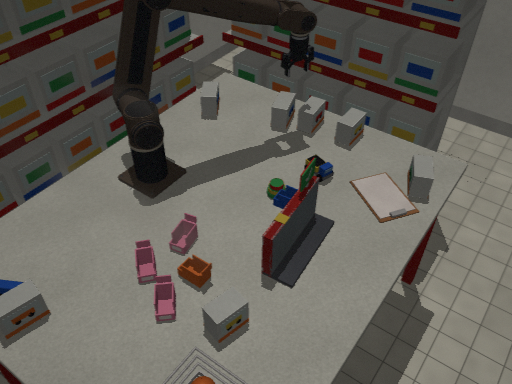

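View pics/top0.png

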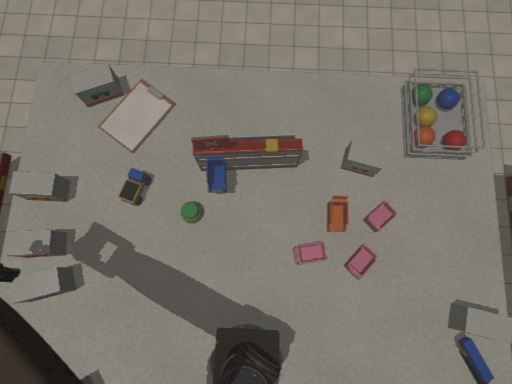

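View pics/wrist0.png

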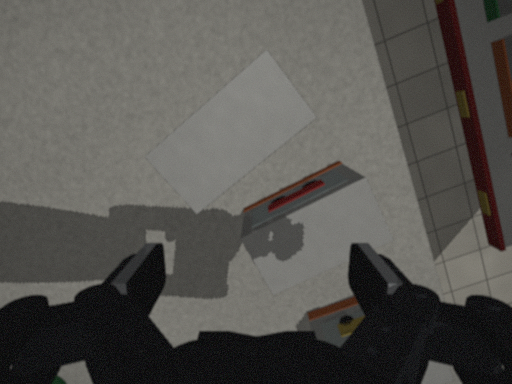

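```bash
python3 - <<'E'
from h import *
for cam in ["top","scene"]:
    im,d=ctrl.read_camera(cam); P=pts(cam,d); np.save(cam+"_P.npy",P); cv2.imwrite(f"pics/{cam}1.png",im)
    for th in ["panel","bin_mid","blue_bin","sign","truck","boxed_toy","stacker"]:
        for r in ctrl.masks_of(cam,th)[:6]:
            m=r["region"]&(d>0); q=P[m]
            col=im[m].mean(0).round()
            print(cam,th,round(r["score"],2),r["at"],m.sum(),np.percentile(q,[3,50,97],axis=0).round(3).tolist(),col)
            np.save(f"m_{cam}_{th}_{int(r['at'][0])}.npy",r["region"])
for c,b,n in [("top",(170,110,400,260),"topc"),("scene",(150,140,350,300),"scc")]:
    im=cv2.imread(f"pics/{c}1.png"); x0,y0,x1,y1=b
    cv2.imwrite(f"pics/{n}.png",cv2.resize(im[y0:y1,x0:x1],None,fx=3.4,fy=3.4,interpolation=cv2.INTER_CUBIC))
E
```

```text
top panel 0.9 [238.4, 155.7] 3896 [[0.525, -0.126, 0.007], [0.608, 0.05, 0.124], [0.712, 0.168, 0.259]] [67. 68. 84.]
top bin_mid 0.9 [309.6, 254.3] 609 [[0.301, -0.23, -0.002], [0.332, -0.184, 0.005], [0.36, -0.132, 0.078]] [ 99.  90. 138.]
top bin_mid 0.84 [378.9, 216.4] 592 [[0.413, -0.452, -0.001], [0.458, -0.41, 0.008], [0.497, -0.359, 0.08]] [ 92.  84. 129.]
top bin_mid 0.74 [336.1, 214.3] 741 [[0.407, -0.296, -0.002], [0.461, -0.274, 0.015], [0.506, -0.242, 0.073]] [ 55.  78. 124.]
top bin_mid 0.64 [361.7, 260.2] 715 [[0.268, -0.387, -0.002], [0.314, -0.346, 0.009], [0.361, -0.297, 0.079]] [ 93.  85. 128.]
top blue_bin 0.71 [217.5, 173.4] 681 [[0.506, 0.088, 0.061], [0.558, 0.119, 0.07], [0.597, 0.144, 0.125]] [93. 63. 53.]
top blue_bin 0.29 [238.1, 151.7] 3919 [[0.524, -0.126, 0.006], [0.608, 0.05, 0.124], [0.713, 0.169, 0.261]] [67. 68. 84.]
top sign 0.6 [211.9, 139.2] 451 [[0.6, 0.074, 0.195], [0.607, 0.121, 0.243], [0.617, 0.168, 0.265]] [51. 58. 82.]
top truck 0.69 [136.9, 186.6] 750 [[0.466, 0.348, 0.01], [0.515, 0.379, 0.051], [0.564, 0.42, 0.067]] [64. 64. 64.]
top box
[... 1031 characters left out ...]
06, 0.086, 0.069], [0.535, 0.096, 0.097], [0.563, 0.147, 0.126]] [67. 33. 16.]
scene blue_bin 0.72 [229.0, 313.6] 1661 [[0.605, -0.404, 0.008], [0.658, -0.361, 0.096], [0.686, -0.301, 0.104]] [ 92.  99. 102.]
scene sign 0.69 [304.2, 176.2] 285 [[0.602, 0.074, 0.195], [0.613, 0.116, 0.238], [0.619, 0.173, 0.266]] [31. 52. 41.]
scene truck 0.75 [321.7, 168.3] 333 [[0.474, 0.339, 0.015], [0.544, 0.371, 0.052], [0.574, 0.414, 0.072]] [48. 38. 31.]
scene boxed_toy 0.92 [227.1, 312.3] 1704 [[0.602, -0.404, 0.007], [0.656, -0.359, 0.096], [0.686, -0.298, 0.104]] [ 93. 101. 103.]
scene stacker 0.64 [274.4, 187.7] 266 [[0.418, 0.163, 0.001], [0.449, 0.185, 0.045], [0.476, 0.226, 0.061]] [41. 71. 52.]
```

```bash
ls pics
```

```text
scc.png
scene0.png
scene1.png
top0.png
top1.png
topc.png
wrist0.png
```

View pics/topc.png

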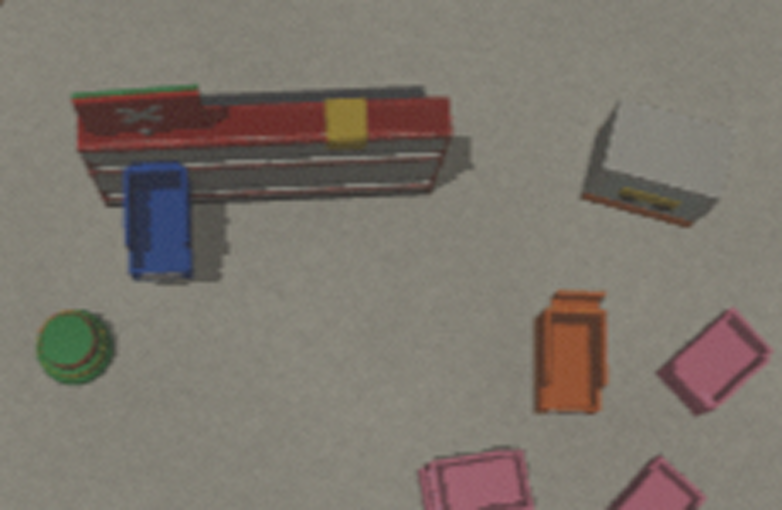

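View pics/scc.png

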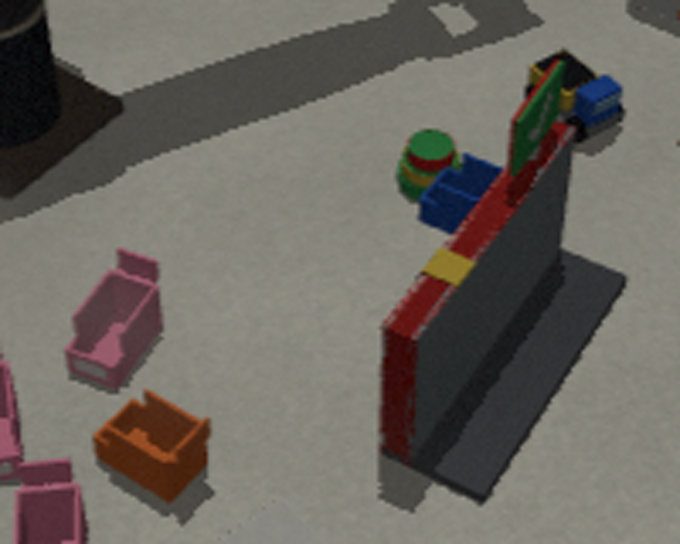

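```bash
python3 - <<'E'
from h import *
im=cv2.imread("pics/top1.png"); P=np.load("top_P.npy"); m=np.load("m_top_panel_238.npy")
q=P[m]; 
# front face slats
f=q[(q[:,2]>.06)&(q[:,2]<.17)&(q[:,0]>.56)&(q[:,0]<.66)&(q[:,1]<.08)]
for z0 in np.arange(.06,.18,.01):
    s=f[(f[:,2]>=z0)&(f[:,2]<z0+.01)]
    if len(s)>5: print(round(z0,2),len(s),np.percentile(s[:,0],[5,25,50,75,95]).round(4))
s=f[(f[:,2]>.145)&(f[:,2]<.172)]
p=np.polyfit(s[:,1],s[:,0],1)
for _ in range(5):
    r=s[:,0]-np.polyval(p,s[:,1]); k=abs(r)<.004; p=np.polyfit(s[k,1],s[k,0],1)
print("front x=a*y+b",p,k.sum(),r[k].std())
t=q[(abs(q[:,2]-.18)<.005)]
print("top face",len(t),np.percentile(t,[1,5,50,95,99],axis=0).round(4).tolist())
yl=t[:,1]; print("y ext",yl.min(),yl.max())
p2=np.polyfit(t[:,1],t[:,0],1); print("top mid",p2)
# yellow tag
hsv=cv2.cvtColor(im,cv2.COLOR_BGR2HSV)
y=(hsv[...,0]>20)&(hsv[...,0]<32)&(hsv[...,1]>130)&m
print("tag",y.sum(),np.percentile(P[y],[5,50,95],axis=0).round(4).tolist())
# orange
for cam in ["top","scene"]:
    im=cv2.imread(f"pics/{cam}1.png"); P=np.load(cam+"_P.npy"); hsv=cv2.cvtColor(im,cv2.COLOR_BGR2HSV)
    o=(hsv[...,0]>5)&(hsv[...,0]<18)&(hsv[...,1]>130)&(P[...,0]>.39)&(P[...,0]<.52)&(P[...,1]>-.32)&(P[...,1]<-.22)
    q=P[o]; print(cam,len(q),np.percentile(q,[1,50,99],axis=0).round(4).tolist())
    hi=q[q[:,2]>.012]
    rect=cv2.minAreaRect((hi[:,:2]*1000).astype(np.float32)); print(rect)
    tp=q[q[:,2]>.05]; print("z>.05",np.percentile(tp,[2,98],axis=0).round(4).tolist(), cv2.minAreaRect((tp[:,:2]*1000).astype(np.float32)))
    np.save(f"or_{cam}.npy",q)
E
```

```text
0.06 58 [0.6007 0.6046 0.6091 0.6142 0.6181]
0.07 67 [0.5996 0.6033 0.6093 0.6135 0.617 ]
0.08 74 [0.6004 0.6043 0.609  0.6141 0.6171]
0.09 64 [0.6012 0.6046 0.6095 0.6146 0.6174]
0.1 60 [0.6001 0.6043 0.6093 0.6131 0.6175]
0.11 148 [0.6    0.6048 0.6099 0.6141 0.6185]
0.12 36 [0.6029 0.6061 0.6104 0.6157 0.6182]
0.13 12 [0.6009 0.6056 0.6079 0.614  0.6182]
0.14 74 [0.6001 0.6041 0.6087 0.6138 0.6176]
0.15 77 [0.6004 0.6039 0.6083 0.6137 0.6179]
0.16 71 [0.5997 0.6038 0.6075 0.6132 0.6168]
front x=a*y+b [-0.08835414  0.60608966] 187 0.00083748277557269
top face 1065 [[0.5928, -0.1326, 0.1753], [0.5977, -0.1231, 0.176], [0.62, -0.0068, 0.179], [0.6435, 0.154, 0.1825], [0.6477, 0.1772, 0.184]]
y ext -0.13544543798792133 0.1813929810579917
top mid [-0.11776635  0.62024472]
tag 138 [[0.6081, -0.0596, 0.1775], [0.6255, -0.0455, 0.181], [0.6431, -0.0326, 0.1845]]
top 502 [[0.4079, -0.2944, -0.0018], [0.4597, -0.2728, 0.0055], [0.5057, -0.2415, 0.0807]]
((456.7725830078125, -268.08526611328125), (100.2332763671875, 54.07666778564453), 1.1288747787475586)
z>.05 [[0.4303, -0.2943, 0.051], [0.5064, -0.2413, 0.0824]] ((467.2280578613281, -267.56329345703125), (79.5802001953125, 53.378700256347656), 0.7100273966789246)
scene 692 [[0.4074, -0.297, -0.0], [0.4584, -0.2679, 0.0293], [0.509, -0.2393, 0.0827]]
((457.1245422363281, -268.1493225097656), (60.14189147949219, 106.23224639892578), 89.3359603881836)
z>.05 [[0.4295, -0.2968, 0.0513], [0.5093, -0.2391, 0.0841]] ((468.2801818847656, -268.133544921875), (59.153629302978516, 84.33344268798828), 88.42279052734375)
```

```bash
cat >> h.py <<'E'
def pose(p,yaw=0,pitch=0,roll=0):
    """nominal: tool y=-Z, tool z=+Y, tool x=+X. pitch>0: approach tilts forward (+x) ; then yaw about world z"""
    B=np.array([[1,0,0],[0,0,1],[0,-1,0]]).astype(float)  # columns x,y,z of tool: x=X, y=-Z, z=Y
    M=R.from_euler('z',yaw,degrees=True)*R.from_euler('y',-pitch,degrees=True)*R.from_matrix(B)
    T=np.eye(4); T[:3,:3]=M.as_matrix(); T[:3,3]=p; return T
def plan(T0,T1,maxd=.05,maxa=9):
    d=T1[:3,3]-T0[:3,3]; rv=(R.from_matrix(T1[:3,:3])*R.from_matrix(T0[:3,:3]).inv()).as_rotvec()
    n=int(max(1,np.ceil(np.linalg.norm(d)/maxd),np.ceil(np.degrees(np.linalg.norm(rv))/maxa)))
    rows=[];T=T0.copy()
    for k in range(1,n+1):
        G=np.eye(4); G[:3,3]=T0[:3,3]+d*k/n; G[:3,:3]=(R.from_rotvec(rv*k/n)*R.from_matrix(T0[:3,:3])).as_matrix()
        D=np.linalg.inv(T)@G
        rows.append((np.round(D[:3,3]/.3,3).tolist(),np.round(np.degrees(R.from_matrix(D[:3,:3]).as_rotvec())/30,3).tolist()))
        T=G
    return rows
def show(rows,hand=None):
    for t,r in rows: print(t,r)
def log():
    s,T=tcp(); 
    with open("log.txt","a") as f: f.write(repr([list(map(float,s["qpos"])),T.tolist()])+"\n")
    return s,T
E
python3 - <<'E'
from h import *
s,T=log(); print(s["time"])
show(plan(T,pose([.47,.2,.32],90-90)))
E
```

```text
0.95
[0.12, -0.021, -0.105] [0.0, -0.073, -0.0]
[0.116, -0.021, -0.109] [0.0, -0.073, -0.0]
[0.112, -0.021, -0.114] [0.0, -0.073, -0.0]
[0.108, -0.021, -0.118] [0.0, -0.073, -0.0]
[0.103, -0.021, -0.122] [0.0, -0.073, -0.0]
[0.098, -0.021, -0.126] [0.0, -0.073, -0.0]
[0.093, -0.021, -0.129] [0.0, -0.073, -0.0]
[0.088, -0.021, -0.133] [0.0, -0.073, -0.0]
[0.083, -0.021, -0.136] [0.0, -0.073, -0.0]
[0.078, -0.021, -0.139] [0.0, -0.073, -0.0]
```

{"method": "arm_command", "body": {"steps": [{"hand": 1, "travel": [0.12, -0.02, -0.105], "rotation": [0, -0.073, 0]}, {"hand": 1, "travel": [0.116, -0.02, -0.109], "rotation": [0, -0.073, 0]}, {"hand": 1, "travel": [0.112, -0.02, -0.114], "rotation": [0, -0.073, 0]}, {"hand": 1, "travel": [0.108, -0.02, -0.118], "rotation": [0, -0.073, 0]}, {"hand": 1, "travel": [0.103, -0.02, -0.122], "rotation": [0, -0.073, 0]}, {"hand": 1, "travel": [0.098, -0.02, -0.126], "rotation": [0, -0.073, 0]}, {"hand": 1, "travel": [0.093, -0.02, -0.129], "rotation": [0, -0.073, 0]}, {"hand": 1, "travel": [0.088, -0.02, -0.133], "rotation": [0, -0.073, 0]}, {"hand": 1, "travel": [0.083, -0.02, -0.136], "rotation": [0, -0.073, 0]}, {"hand": 1, "travel": [0.078, -0.02, -0.139], "rotation": [0, -0.073, 0]}]}}

```text
time: 2.2
eef_pos: [0.4769, 0.1909, 0.3191]
tcp_rot: [-0.707, -0.008, 0.005, 0.708]
contact_force: [0.9, -0.1, 0.5]
opening: 0.997
```

```bash
python3 - <<'E'
from h import *
s,T=log(); print(s["time"],s["qpos"],T.round(3))
show(plan(T,pose([.47,-.1,.32])))
E
```

```text
2.2 [ 1.82886074e-01 -1.21665614e-01  1.89735187e+00  5.99376775e-04
  1.36095774e+00 -1.40720593e+00] [[ 1.     0.005 -0.019  0.477]
 [ 0.019  0.001  1.     0.191]
 [ 0.005 -1.     0.001  0.319]
 [ 0.     0.     0.     1.   ]]
[-0.007, -0.001, -0.162] [-0.0, 0.006, 0.002]
[-0.006, -0.001, -0.162] [-0.0, 0.006, 0.002]
[-0.006, -0.001, -0.162] [-0.0, 0.006, 0.002]
[-0.005, -0.001, -0.162] [-0.0, 0.006, 0.002]
[-0.005, -0.001, -0.162] [-0.0, 0.006, 0.002]
[-0.004, -0.001, -0.162] [-0.0, 0.006, 0.002]
```

{"method": "arm_command", "body": {"steps": [{"hand": 1, "travel": [-0.006, 0, -0.162], "rotation": [0, 0.006, 0]}, {"hand": 1, "travel": [-0.006, 0, -0.162], "rotation": [0, 0.006, 0]}, {"hand": 1, "travel": [-0.006, 0, -0.162], "rotation": [0, 0.006, 0]}, {"hand": 1, "travel": [-0.006, 0, -0.162], "rotation": [0, 0.006, 0]}, {"hand": 1, "travel": [-0.006, 0, -0.162], "rotation": [0, 0.006, 0]}, {"hand": 1, "travel": [-0.005, 0, -0.162], "rotation": [0, 0.006, 0]}]}}

```text
time: 2.95
eef_pos: [0.47, -0.1103, 0.3213]
tcp_rot: [-0.707, -0.004, -0.004, 0.707]
contact_force: [0.6, 0.2, -0.1]
opening: 1.001
```

```bash
python3 - <<'E'
from h import *
s,T=log(); print(s["time"],s["qpos"],T.round(3))
show(plan(T,pose([.44,-.268,.18],0,25)))
E
```

```text
2.95 [-0.44365587 -0.20162708  1.96313803  0.00551046  1.36973222 -2.01554335] [[ 1.     0.012 -0.     0.47 ]
 [ 0.     0.     1.    -0.11 ]
 [ 0.012 -1.     0.     0.321]
 [ 0.     0.     0.     1.   ]]
[-0.021, 0.094, -0.105] [-0.0, -0.0, -0.162]
[-0.029, 0.092, -0.105] [-0.0, -0.0, -0.162]
[-0.037, 0.089, -0.105] [-0.0, -0.0, -0.162]
[-0.044, 0.086, -0.105] [-0.0, -0.0, -0.162]
[-0.051, 0.082, -0.105] [-0.0, -0.0, -0.162]
```

{"method": "arm_command", "body": {"steps": [{"hand": 1, "travel": [-0.021, 0.094, -0.105], "rotation": [0, 0, -0.162]}, {"hand": 1, "travel": [-0.029, 0.092, -0.105], "rotation": [0, 0, -0.162]}, {"hand": 1, "travel": [-0.037, 0.089, -0.105], "rotation": [0, 0, -0.162]}, {"hand": 1, "travel": [-0.044, 0.086, -0.105], "rotation": [0, 0, -0.162]}, {"hand": 1, "travel": [-0.051, 0.082, -0.105], "rotation": [0, 0, -0.162]}]}}

```text
time: 3.58
eef_pos: [0.4423, -0.2766, 0.1826]
tcp_rot: [0.692, 0.161, 0.161, -0.685]
contact_force: [1.1, -0.1, 0.8]
opening: 1.002
```

```bash
cat > fit.py <<'E'
from h import *
from scipy.optimize import least_squares
D=[eval(l) for l in open("log.txt")]
Q=np.array([d[0] for d in D]); TT=np.array([d[1] for d in D])
# guess: Rz(q1) [lateral off dy, shoulder h] Ry(q2) L1 z ; Ry(q3) (ox,0,L2) ; Rz(q4) ; Ry(q5) ; Rz(-?)q6 ; tool
def fk(q,p,s4=1,s6=1):
    a,dy,h,L1,ox,L2,Lt=p
    r=lambda ax,t: R.from_euler(ax,t).as_matrix()
    A=r('z',q[0]); P=A@[a,dy,h]
    A=A@r('y',q[1]); P=P+A@[0,0,L1]
    A=A@r('y',q[2]); P=P+A@[ox,0,L2]
    A=A@r('z',s4*q[3])@r('y',q[4]); P=P+A@[0,0,Lt]
    A=A@r('z',s6*q[5])
    # tool: approach = A z ; 
    return P,A
if __name__=="__main__":
    for i,(q,T) in enumerate(zip(Q,TT)):
        for s4 in(1,-1):
          for s6 in (1,-1):
            _,A=fk(q,[0]*7,s4,s6); M=A.T@T[:3,:3]; print(i,s4,s6,M.round(3).tolist())
    def res(p): return np.concatenate([fk(q,p,S4,S6)[0]-T[:3,3] for q,T in zip(Q,TT)])
    for S4 in (1,-1):
        S6=1
        f=least_squares(lambda p:np.concatenate([res(p)*1000,0.001*(p-np.array([0,.1,.33,.45,0,.55,.25]))]),[0,.1,.33,.45,0,.55,.25]); print(S4,f.x.round(4),np.abs(res(f.x)).max())
E
python3 - <<'E'
from h import *
s,T=log(); print(s["time"],s["qpos"],T.round(3))
s2,T=tcp();im,d=ctrl.read_camera("wrist"); cv2.imwrite("pics/wrist1.png",im)
E
python3 fit.py
```

```text
3.575 [-0.90642666 -0.14453057  2.2204696   0.48608405  0.8224415  -2.76734574] [[ 0.896  0.443  0.003  0.442]
 [ 0.002 -0.011  1.    -0.277]
 [ 0.443 -0.896 -0.011  0.183]
 [ 0.     0.     0.     1.   ]]
0 1 1 [[-0.0, -0.0, -1.0], [-1.0, 0.0, 0.0], [0.0, 1.0, -0.0]]
0 1 -1 [[-0.296, -0.0, -0.955], [-0.955, 0.0, 0.296], [0.0, 1.0, -0.0]]
0 -1 1 [[0.0, -0.0, -1.0], [-1.0, 0.0, -0.0], [0.0, 1.0, -0.0]]
0 -1 -1 [[-0.296, 0.0, -0.955], [-0.955, 0.0, 0.296], [0.0, 1.0, -0.0]]
1 1 1 [[-0.0, -0.0, -1.0], [-1.0, -0.0, 0.0], [-0.0, 1.0, -0.0]]
1 1 -1 [[-0.321, 0.0, 0.947], [0.947, 0.0, 0.321], [-0.0, 1.0, -0.0]]
1 -1 1 [[0.0, -0.001, -1.0], [-1.0, 0.0, -0.0], [0.0, 1.0, -0.001]]
1 -1 -1 [[-0.322, 0.001, 0.947], [0.947, 0.0, 0.322], [0.0, 1.0, -0.001]]
2 1 1 [[-0.0, -0.0, -1.0], [-1.0, -0.0, 0.0], [-0.0, 1.0, -0.0]]
2 1 -1 [[0.777, 0.0, 0.63], [0.63, -0.0, -0.777], [-0.0, 1.0, -0.0]]
2 -1 1 [[0.002, -0.01, -1.0], [-1.0, -0.005, -0.002], [-0.005, 1.0, -0.01]]
2 -1 -1 [[0.775, 0.01, 0.631], [0.632, -0.005, -0.775], [-0.005, 1.0, -0.01]]
3 1 1 [[-0.0, -0.0, -1.0], [-1.0, -0.0, 0.0], [-0.0, 1.0, -0.0]]
3 1 -1 [[0.681, 0.0, -0.733], [-0.733, -0.0, -0.681], [-0.0, 1.0, -0.0]]
3 -1 1 [[0.642, -0.019, -0.767], [-0.595, -0.643, -0.482], [-0.484, 0.766, -0.424]]
3 -1 -1 [[0.875, 0.424, -0.233], [0.001, -0.484, -0.875], [-0.484, 0.766, -0.424]]
1 [-0.      0.1009  0.2403  0.443   0.0206  0.5725  0.2243] 3.7431169275237153e-13
-1 [ 0.2004  0.1016 -0.4893  0.357  -0.2996  0.2932 -0.2161] 0.015282405655451303
```

View pics/wrist1.png

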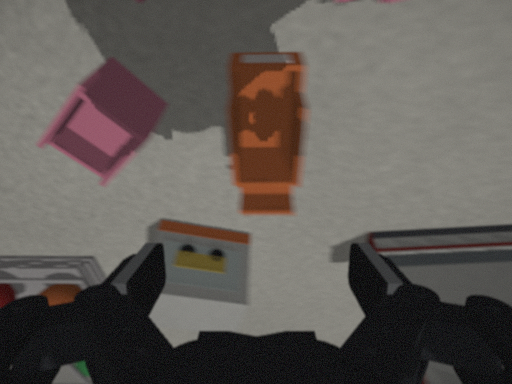

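```bash
cat > ik.py <<'E'
from fit import *
PAR=np.array(least_squares(lambda p:np.concatenate([np.concatenate([fk(q,p)[0]-T[:3,3] for q,T in zip(Q,TT)])*1000,0.001*(p-np.array([0,.1,.33,.45,0,.55,.25]))]),[0,.1,.33,.45,0,.55,.25]).x)
M0=np.array([[0,0,-1],[-1,0,0],[0,1,0]]).astype(float)
LO=np.array([-2.77,-.9,.21,-1.53,.24,-2.84]);HI=np.array([2.77,2.22,2.48,4.67,2.81,2.84])
def err(q,T):
    P,A=fk(q,PAR); e=R.from_matrix((A@M0).T@T[:3,:3]).as_rotvec()
    return np.concatenate([(P-T[:3,3])*5,e])
def ik(T,q0s=None):
    best=None
    sd=[Q[2],Q[1],[-.4,.1,2.2,.2,.9,.5],[-.4,.1,2.2,3.1,.9,.5],[-.4,.1,2.2,2.5,.9,-.5],[-.4,.1,2.2,-.5,.9,1.5]] if q0s is None else q0s
    sols=[]
    for q0 in sd:
        f=least_squares(err,np.clip(q0,LO+.01,HI-.01),bounds=(LO,HI),args=(T,),max_nfev=200)
        sols.append((f.cost,f.x))
    sols.sort(key=lambda s:s[0]); good=[s for s in sols if s[0]<1e-9]
    if good: # pick with max margin
        return max(good,key=lambda s:np.min(np.minimum(s[1]-LO,HI-s[1])))
    return sols[0]
def flip(T): 
    T=T.copy(); T[:3,:3]=T[:3,:3]@np.diag([-1,1,-1]); return T
# panel frame
PY=np.radians(5.05); PO=np.array([.606,.001,0])
def panelT(): 
    T=np.eye(4); T[:3,:3]=R.from_euler('z',PY).as_matrix(); T[:3,3]=PO; return T
def bin_on_panel(lip,tilt,y=-.05):
    """lip: (x,z) of bin_lip in panel frame; front-up tilt deg -> world 4x4 of bin_mid"""
    T=np.eye(4); T[:3,:3]=R.from_euler('y',tilt,degrees=True).as_matrix()
    T[:3,3]=np.array([lip[0],y,lip[1]])-T[:3,:3]@[.045,0,.026]
    return panelT()@T
def grasp_rel(gx,gz,phi):
    """tool pose in bin_mid frame, grasp point at (gx,0,gz), approach pitched fwd phi"""
    T=pose([0,0,0],0,phi); T[:3,3]=np.array([gx,0,gz])-.006*T[:3,1]; return T
E
python3 - <<'E'
from ik import *
print(PAR.round(4))
B=np.eye(4); B[:3,3]=[.4515,-.268,.03]
for fl in (0,1):
  for phi in (0,10,15,20,25,30,40):
    G=grasp_rel(0.0,.012,phi)
    for nm,W in [("grasp",B),("ins45",bin_on_panel((-.005,.128),45)),("hung",bin_on_panel((0,.12),0))]:
        T=W@G; T=flip(T) if fl else T
        c,q=ik(T); print(fl,phi,nm,"%.1e"%c,q.round(2),"OK" if c<1e-9 else "--",np.min(np.minimum(q-LO,HI-q)).round(2))
E
```

```text
[-0.      0.1009  0.2403  0.443   0.0206  0.5725  0.2243]
0 0 grasp 1.8e-24 [-0.73  0.24  2.07 -0.    0.84 -2.3 ] OK 0.41
0 0 ins45 2.1e-31 [-0.19  0.56  1.54 -0.2   1.81 -1.82] OK 0.94
0 0 hung 1.4e-17 [-0.27  0.22  1.95 -0.    0.98 -1.93] OK 0.53
0 10 grasp 2.2e-18 [-0.78  0.18  2.15  0.19  0.7  -2.49] OK 0.33
0 10 ins45 7.8e-31 [-0.2   0.47  1.61 -0.17  1.65 -1.83] OK 0.87
0 10 hung 4.9e-24 [-0.3   0.14  2.04  0.09  0.8  -2.02] OK 0.44
0 15 grasp 1.9e-18 [-0.81  0.15  2.19  0.32  0.64 -2.63] OK 0.21
0 15 ins45 5.0e-18 [-0.21  0.42  1.65 -0.15  1.57 -1.83] OK 0.83
0 15 hung 1.3e-19 [-0.31  0.11  2.09  0.16  0.71 -2.08] OK 0.39
0 20 grasp 1.0e-15 [-0.84  0.13  2.23  0.47  0.6  -2.78] OK 0.06
0 20 ins45 9.4e-18 [-0.22  0.38  1.7  -0.13  1.49 -1.84] OK 0.78
0 20 hung 5.7e-19 [-0.33  0.08  2.14  0.24  0.62 -2.16] OK 0.34
0 25 grasp 1.2e-03 [-0.85  0.12  2.25  0.55  0.56 -2.84] -- 0.0
0 25 ins45 6.3e-21 [-0.23  0.33  1.74 -0.11  1.4  -1.85] OK 0.74
0 25 hung 1.5e-29 [-0.35  0.05  2.18  0.35  0.54 -2.28] OK 0.3
0 30 grasp 5.0e-03 [-0.94  0.12  2.33  1.06  0.55  2.84] -- 0.0
0 30 ins45 1.
[... 960 characters left out ...]
45 2.6e-25 [-0.22  0.38  1.7  -0.13  1.49  1.3 ] OK 0.78
1 20 hung 1.5e-17 [-0.33  0.08  2.14  0.24  0.62  0.98] OK 0.34
1 25 grasp 7.3e-21 [-0.88  0.12  2.26  0.65  0.57  0.17] OK 0.22
1 25 ins45 7.9e-27 [-0.23  0.33  1.74 -0.11  1.4   1.29] OK 0.74
1 25 hung 5.9e-25 [-0.35  0.05  2.18  0.35  0.54  0.87] OK 0.3
1 30 grasp 6.9e-20 [-0.91  0.11  2.29  0.84  0.56 -0.03] OK 0.19
1 30 ins45 8.7e-30 [-0.24  0.29  1.79 -0.09  1.32  1.28] OK 0.69
1 30 hung 3.3e-18 [-0.36  0.03  2.22  0.51  0.46  0.71] OK 0.22
1 40 grasp 1.7e-20 [-0.98  0.12  2.35  1.22  0.6  -0.43] OK 0.13
1 40 ins45 2.6e-30 [-0.26  0.2   1.88 -0.03  1.15  1.24] OK 0.6
1 40 hung 2.2e-17 [-0.4   0.    2.31  1.02  0.36  0.19] OK 0.12
```

{"method": "arm_command", "body": {"steps": [{"hand": 1, "travel": [0, 0, 0], "rotation": [0, 0.35, 0]}, {"hand": 1, "travel": [0, 0, 0], "rotation": [0, 0.35, 0]}, {"hand": 1, "travel": [0, 0, 0], "rotation": [0, 0.35, 0]}, {"hand": 1, "travel": [0, 0, 0], "rotation": [0, 0.35, 0]}, {"hand": 1, "travel": [0, 0, 0], "rotation": [0, 0.35, 0]}, {"hand": 1, "travel": [0, 0, 0], "rotation": [0, 0.35, 0]}, {"hand": 1, "travel": [0, 0, 0], "rotation": [0, 0.35, 0]}, {"hand": 1, "travel": [0, 0, 0], "rotation": [0, 0.35, 0]}, {"hand": 1, "travel": [0, 0, 0], "rotation": [0, 0.35, 0]}, {"hand": 1, "travel": [0, 0, 0], "rotation": [0, 0.35, 0]}, {"hand": 1, "travel": [0, 0, 0], "rotation": [0, 0.35, 0]}, {"hand": 1, "travel": [0, 0, 0], "rotation": [0, 0.35, 0]}, {"hand": 1, "travel": [0, 0, 0], "rotation": [0, 0.35, 0]}, {"hand": 1, "travel": [0, 0, 0], "rotation": [0, 0.35, 0]}, {"hand": 1, "travel": [0, 0, 0], "rotation": [0, 0.35, 0]}, {"hand": 1, "travel": [0, 0, 0], "rotation": [0, 0.35, 0]}, {"hand": 1, "travel": [0, 0, 0], "rotation": [0, 0.35, 0]}]}}

```text
time: 5.75
eef_pos: [0.4382, -0.2775, 0.18]
tcp_rot: [0.176, 0.689, -0.689, 0.139]
contact_force: [0.3, -0.5, 0.1]
opening: 1.0
```

```bash
python3 - <<'E'
from ik import *
s,T=log(); print(s["time"],s["qpos"].round(3) if hasattr(s["qpos"],'round') else s["qpos"],T.round(3))
print(err(np.array(s["qpos"]),T).round(5))
im,d=ctrl.read_camera("wrist"); cv2.imwrite("pics/wrist2.png",im)
C=T@np.array(ctrl.camera_params("wrist")["tool_from_camera"]); P=pts("wrist",d,C)
hsv=cv2.cvtColor(im,cv2.COLOR_BGR2HSV)
o=(hsv[...,0]>5)&(hsv[...,0]<18)&(hsv[...,1]>130)&(P[...,0]>.39)&(P[...,0]<.53)&(P[...,1]>-.32)&(P[...,1]<-.22)&(d>0)
q=P[o]; print(len(q)); 
if len(q)>20:
    print(np.percentile(q,[1,50,99],axis=0).round(4).tolist()); hi=q[q[:,2]>.012]; print(cv2.minAreaRect((hi[:,:2]*1000).astype(np.float32)))
    for r in ctrl.masks_of("wrist","bin_mid"): 
        m=r["region"]&(d>0);print(r["score"],r["at"],np.percentile(P[m],[2,50,98],axis=0).round(3).tolist())
B=np.eye(4); B[:3,3]=[.4515,-.268,.03]
G=flip(B@grasp_rel(-.006,.016,25)); H=G.copy(); H[:3,3]-=.07*G[:3,1]
print("hover",H[:3,3],ik(H)); show(plan(T,H)); print("down",G[:3,3],ik(G)); show(plan(H,G,.025))
E
```

```text
5.75 [-0.912 -0.145  2.224  0.476  0.826  0.427] [[-0.899  0.434 -0.05   0.438]
 [ 0.05  -0.011 -0.999 -0.277]
 [-0.434 -0.901 -0.012  0.18 ]
 [ 0.     0.     0.     1.   ]]
[ 0.  0.  0. -0. -0.  0.]
7823
[[0.4084, -0.2937, 0.003], [0.4614, -0.2656, 0.006], [0.5068, -0.2404, 0.0829]]
((455.5140380859375, -263.2767639160156), (108.84101867675781, 82.66761779785156), 16.698646545410156)
0.9 [405.9, 229.5] [[0.425, -0.452, 0.003], [0.462, -0.418, 0.021], [0.503, -0.359, 0.061]]
0.69 [245.7, 238.5] [[0.408, -0.294, 0.003], [0.46, -0.266, 0.007], [0.506, -0.241, 0.082]]
0.48 [339.4, 344.6] [[0.36, -0.351, 0.001], [0.364, -0.348, 0.012], [0.368, -0.344, 0.022]]
hover [ 0.41338101 -0.268       0.11487939] (np.float64(3.572112609832476e-18), array([-0.94416979, -0.08799161,  2.31003688,  0.54038872,  0.7280224 ,
        0.25293404]))
[0.085, 0.08, -0.012] [-0.01, -0.048, -0.013]
[0.084, 0.08, -0.014] [-0.01, -0.048, -0.013]
down [ 0.44296429 -0.268       0.05143785] (np.float64(1.3787296566770723e-20), array([-0.88772771,  0.10160569,  2.2724616 ,  0.64319846,  0.57824245,
        0.17111994]))
[0.0, 0.078, 0.0] [-0.0, 0.0, -0.0]
[0.0, 0.078, 0.0] [0.0, -0.0, 0.0]
[0.0, 0.078, 0.0] [0.0, -0.0, 0.0]
```

```bash
ls pics
```

```text
scc.png
scene0.png
scene1.png
top0.png
top1.png
topc.png
wrist0.png
wrist1.png
wrist2.png
```

{"method": "arm_command", "body": {"steps": [{"hand": 1, "travel": [0.085, 0.08, -0.012], "rotation": [-0.01, -0.048, -0.013]}, {"hand": 1, "travel": [0.084, 0.08, -0.014], "rotation": [-0.01, -0.048, -0.013]}, {"hand": 1, "travel": [0, 0, 0], "rotation": [0, 0, 0]}]}}

```text
time: 6.22
eef_pos: [0.4139, -0.2691, 0.1154]
tcp_rot: [-0.147, -0.688, 0.692, -0.16]
contact_force: [-0.1, 0.6, -0.3]
opening: 1.004
```

```bash
python3 - <<'E'
from ik import *
s,T=log(); print(s["time"],T.round(3))
im,d=ctrl.read_camera("wrist"); cv2.imwrite("pics/wrist3.png",im)
B=np.eye(4); B[:3,3]=[.4515,-.2675,.03]
G=flip(B@grasp_rel(-.006,.016,25)); show(plan(T,G,.025))
E
```

```text
6.225 [[-0.906  0.424  0.017  0.414]
 [-0.02  -0.002 -1.    -0.269]
 [-0.424 -0.906  0.01   0.115]
 [ 0.     0.     0.     1.   ]]
[0.001, 0.078, -0.002] [-0.001, 0.013, -0.001]
[0.001, 0.078, -0.002] [-0.001, 0.013, -0.001]
[0.001, 0.078, -0.002] [-0.001, 0.013, -0.001]
```

View pics/wrist3.png

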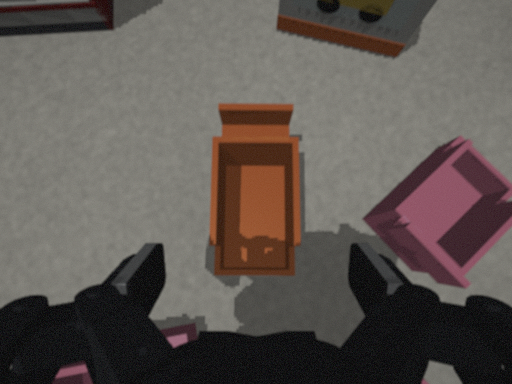

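{"method": "arm_command", "body": {"steps": [{"hand": 1, "travel": [0.001, 0.078, -0.002], "rotation": [0, 0.013, 0]}, {"hand": 1, "travel": [0.001, 0.078, -0.002], "rotation": [0, 0.013, 0]}, {"hand": 1, "travel": [0.001, 0.078, -0.002], "rotation": [0, 0.013, 0]}, {"hand": 1, "travel": [0, 0, 0], "rotation": [0, 0, 0]}]}}

```text
time: 6.78
eef_pos: [0.4511, -0.2752, 0.0612]
tcp_rot: [-0.157, -0.683, 0.696, -0.16]
contact_force: [-0.9, 0.6, -0.1]
opening: 1.003
```

```bash
python3 - <<'E'
from ik import *
s,T=log(); print(s["time"],T.round(4))
B=np.eye(4); B[:3,3]=[.4515,-.2675,.03]
G=flip(B@grasp_rel(-.006,.016,25)); show(plan(T,G,.025))
im,d=ctrl.read_camera("scene"); cv2.imwrite("pics/sc3.png",cv2.resize(im[180:330,120:320],None,fx=3.5,fy=3.5))
E
```

```text
6.775 [[-8.998e-01  4.363e-01  5.000e-04  4.511e-01]
 [-8.700e-03 -1.690e-02 -9.998e-01 -2.752e-01]
 [-4.362e-01 -8.997e-01  1.900e-02  6.120e-02]
 [ 0.000e+00  0.000e+00  0.000e+00  1.000e+00]]
[0.038, 0.017, -0.026] [-0.032, 0.016, -0.029]
```

View pics/sc3.png

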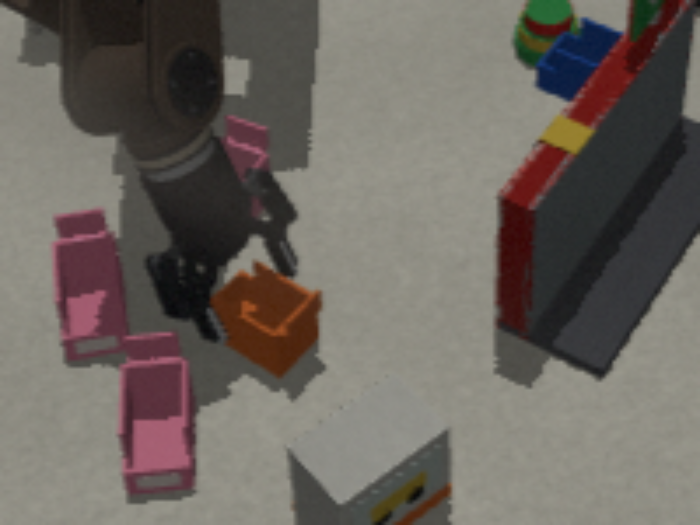

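{"method": "arm_command", "body": {"steps": [{"hand": 1, "travel": [0.038, 0.017, -0.026], "rotation": [-0.032, 0.016, -0.029]}, {"hand": 1, "travel": [0, 0, 0], "rotation": [0, 0, 0]}]}}

```text
time: 7.08
eef_pos: [0.4438, -0.269, 0.0547]
tcp_rot: [-0.154, -0.689, 0.692, -0.155]
contact_force: [1.2, 0.4, -0.3]
opening: 1.001
```

```bash
python3 - <<'E'
from ik import *
s,T=log(); print(s["time"],T.round(4))
B=np.eye(4); B[:3,3]=[.4515,-.2675,.03]
G=flip(B@grasp_rel(-.006,.016,25)); show(plan(T,G,.025))
E
```

```text
7.075 [[-9.049e-01  4.256e-01  3.000e-04  4.438e-01]
 [-2.100e-03 -3.800e-03 -1.000e+00 -2.690e-01]
 [-4.256e-01 -9.049e-01  4.400e-03  5.470e-02]
 [ 0.000e+00  0.000e+00  0.000e+00  1.000e+00]]
[0.007, 0.009, -0.005] [-0.007, 0.004, -0.006]
```

{"method": "arm_command", "body": {"grip_force": 40, "steps": [{"hand": 1, "travel": [0.007, 0.009, -0.005], "rotation": [-0.007, 0.004, -0.006]}, {"hand": 0, "travel": [0, 0, 0], "rotation": [0, 0, 0]}, {"hand": 0, "travel": [0, 0, 0], "rotation": [0, 0, 0]}, {"hand": 0, "travel": [0, 0, 0], "rotation": [0, 0, 0]}, {"hand": 0, "travel": [0, 0, 0], "rotation": [0, 0, 0]}]}}

```text
time: 7.7
eef_pos: [0.4431, -0.2683, 0.0526]
tcp_rot: [-0.154, -0.689, 0.691, -0.154]
contact_force: [-0.4, -0.3, 0.8]
opening: 0.648
```

```bash
python3 - <<'E'
from ik import *
s,T=log(); print(s["time"],s["opening"],T.round(4))
im,d=ctrl.read_camera("wrist"); cv2.imwrite("pics/wrist4.png",im)
U=T.copy(); U[2,3]+=.15; show(plan(T,U))
E
```

```text
7.7 0.6476418400052996 [[-9.057e-01  4.240e-01 -5.000e-04  4.431e-01]
 [-4.000e-04 -2.100e-03 -1.000e+00 -2.683e-01]
 [-4.240e-01 -9.057e-01  2.000e-03  5.260e-02]
 [ 0.000e+00  0.000e+00  0.000e+00  1.000e+00]]
[-0.071, -0.151, 0.0] [0.0, -0.0, 0.0]
[-0.071, -0.151, 0.0] [0.0, -0.0, 0.0]
[-0.071, -0.151, 0.0] [0.0, -0.0, 0.0]
```

View pics/wrist4.png

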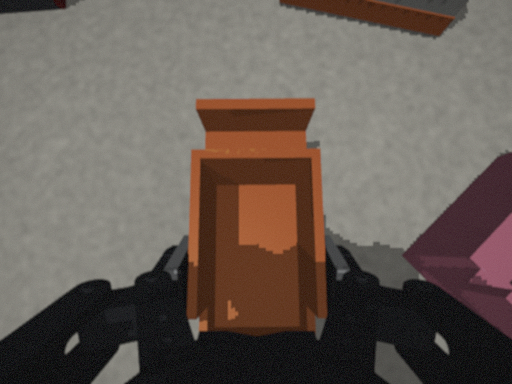

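{"method": "arm_command", "body": {"steps": [{"hand": 0, "travel": [-0.035, -0.075, 0], "rotation": [0, 0, 0]}, {"hand": 0, "travel": [-0.07, -0.15, 0], "rotation": [0, 0, 0]}, {"hand": 0, "travel": [-0.07, -0.15, 0], "rotation": [0, 0, 0]}, {"hand": 0, "travel": [-0.07, -0.15, 0], "rotation": [0, 0, 0]}, {"hand": 0, "travel": [0, 0, 0], "rotation": [0, 0, 0]}]}}

```text
time: 8.38
eef_pos: [0.4416, -0.2667, 0.2287]
tcp_rot: [0.152, 0.692, -0.69, 0.151]
contact_force: [0.5, -0.7, -1.5]
opening: 0.648
```

```bash
python3 - <<'E'
from ik import *
s,T=log(); print(s["time"],s["opening"],T.round(4))
im,d=ctrl.read_camera("wrist"); cv2.imwrite("pics/wrist5.png",im)
X=np.array(ctrl.camera_params("wrist")["tool_from_camera"]); P=pts("wrist",d,X)
hsv=cv2.cvtColor(im,cv2.COLOR_BGR2HSV)
o=(hsv[...,0]>3)&(hsv[...,0]<18)&(hsv[...,1]>130)&(d>0)&(d<.3)
Gr=flip(grasp_rel(-.006,.016,25)) # tool in bin
q=P[o]@Gr[:3,:3].T+Gr[:3,3]   # in bin frame nominal
print(len(q),np.percentile(q,[1,5,50,95,99],axis=0).round(4).tolist())
fl=q[(abs(q[:,0])<.03)&(abs(q[:,1])<.018)&(q[:,2]<-.015)]; print("floor z (exp -.026)",len(fl),np.median(fl[:,2]),"slope",np.polyfit(fl[:,0],fl[:,2],1))
bt=q[(abs(q[:,1])<.02)&(q[:,2]>.0)&(q[:,2]<.024)&(q[:,0]>.03)&(q[:,0]<.047)]; print("back inner x (exp .041)",len(bt),np.median(bt[:,0]) if len(bt) else 0)
lp=q[(q[:,0]>.047)]; print("lip",len(lp),np.percentile(lp,[2,50,98],axis=0).round(4).tolist())
E
```

```text
8.375 0.6479694161036912 [[-9.081e-01  4.187e-01 -6.000e-04  4.416e-01]
 [ 1.700e-03  2.200e-03 -1.000e+00 -2.667e-01]
 [-4.187e-01 -9.081e-01 -2.700e-03  2.287e-01]
 [ 0.000e+00  0.000e+00  0.000e+00  1.000e+00]]
30009 [[-0.0412, -0.0271, -0.0284], [-0.0356, -0.0244, -0.0274], [0.0168, 0.0004, -0.0019], [0.0532, 0.0253, 0.0493], [0.0568, 0.0281, 0.0518]]
floor z (exp -.026) 6304 -0.026628105089330646 slope [-0.00110312 -0.02662342]
back inner x (exp .041) 1077 0.040748419757507565
lip 5135 [[0.0475, -0.0202, -0.0744], [0.0528, 0.0016, 0.0403], [0.1804, 0.1325, 0.0521]]
```

View pics/wrist5.png

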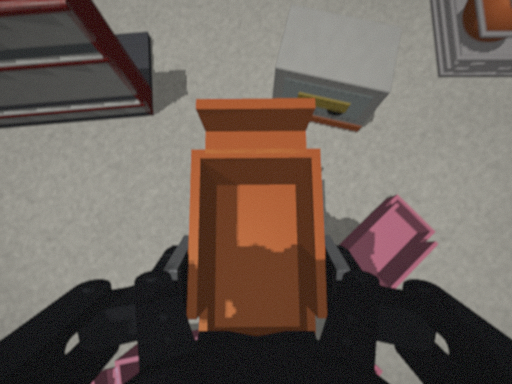

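```bash
cat >> ik.py <<'E'
GR=flip(grasp_rel(-.006,.016,25))
def tool_at(xl,zl,th,y=-.05): return bin_on_panel((xl/1000,zl/1000),th,y)@GR
def where():
    s,T=tcp(); Bw=T@np.linalg.inv(GR); Bp=np.linalg.inv(panelT())@Bw
    lip=Bp@np.array([.045,0,.026,1]); e=R.from_matrix(Bp[:3,:3]).as_euler('yxz',degrees=True)
    print("t",round(s["time"],2),"lip panel mm",(lip[:3]*1000).round(1),"tilt,roll,yaw",e.round(2),"F",np.round(s["contact_force"],1),"M",np.round(s["wrist_torque"],2),"op",round(s["opening"],3))
    return s,T
E
python3 - <<'E'
from ik import *
s,T=where()
q=np.array(s["qpos"])
W=tool_at(-60,150,45)
for f in np.linspace(0,1,5)[1:]:
    rv=(R.from_matrix(W[:3,:3])*R.from_matrix(T[:3,:3]).inv()).as_rotvec()
    X=np.eye(4);X[:3,:3]=(R.from_rotvec(rv*f)*R.from_matrix(T[:3,:3])).as_matrix();X[:3,3]=T[:3,3]+f*(W[:3,3]-T[:3,3])
    c,q=ik(X,[q]);print("%.0e"%c,q.round(2),X[:3,3].round(3))
for w in [(-30,124,45),(-8,132,45),(-1.5,132,45),(-1.5,126,20),(-1.5,123,0),(-1.5,120,0)]:
    c,q=ik(tool_at(*w),[q]);print(w,"%.0e"%c,q.round(2))
show(plan(T,W,.045,8))
E
```

```text
t 8.43 lip panel mm [-135.  -255.5  229.6] tilt,roll,yaw [ 0.48  0.41 -5.06] F [-0.4  0.9 -2.4] M [ 0.05  0.32 -0.02] op 0.651
1e-20 [-0.71 -0.16  2.14  0.18  1.    0.76] [ 0.458 -0.213  0.215]
8e-24 [-0.54 -0.07  2.06  0.02  1.11  0.98] [ 0.475 -0.162  0.205]
2e-24 [-0.39  0.05  1.97 -0.08  1.26  1.15] [ 0.492 -0.11   0.195]
2e-24 [-0.26  0.18  1.86 -0.12  1.43  1.26] [ 0.51  -0.058  0.185]
(-30, 124, 45) 2e-31 [-0.24  0.27  1.81 -0.11  1.39  1.28]
(-8, 132, 45) 1e-17 [-0.23  0.31  1.75 -0.11  1.42  1.29]
(-1.5, 132, 45) 1e-26 [-0.23  0.32  1.73 -0.11  1.42  1.29]
(-1.5, 126, 20) 1e-23 [-0.29  0.12  2.    0.04  0.94  1.17]
(-1.5, 123, 0) 1e-20 [-0.35  0.02  2.2   0.35  0.55  0.87]
(-1.5, 120, 0) 3e-30 [-0.35  0.03  2.2   0.35  0.55  0.86]
[-0.025, 0.037, -0.115] [0.001, -0.029, -0.247]
[-0.032, 0.034, -0.115] [0.001, -0.029, -0.247]
[-0.037, 0.029, -0.114] [0.001, -0.029, -0.247]
[-0.043, 0.024, -0.114] [0.001, -0.029, -0.247]
[-0.047, 0.018, -0.113] [0.001, -0.029, -0.247]
[-0.051, 0.012, -0.112] [0.001, -0.029, -0.247]
```

{"method": "arm_command", "body": {"steps": [{"hand": 0, "travel": [-0.025, 0.037, -0.115], "rotation": [0, -0.029, -0.247]}, {"hand": 0, "travel": [-0.032, 0.034, -0.115], "rotation": [0, -0.029, -0.247]}, {"hand": 0, "travel": [-0.037, 0.029, -0.114], "rotation": [0, -0.029, -0.247]}, {"hand": 0, "travel": [-0.043, 0.024, -0.114], "rotation": [0, -0.029, -0.247]}, {"hand": 0, "travel": [-0.047, 0.018, -0.113], "rotation": [0, -0.029, -0.247]}, {"hand": 0, "travel": [-0.051, 0.012, -0.112], "rotation": [0, -0.029, -0.247]}, {"hand": 0, "travel": [0, 0, 0], "rotation": [0, 0, 0]}]}}

```text
time: 9.3
eef_pos: [0.5031, -0.0491, 0.1661]
tcp_rot: [0.171, -0.692, 0.693, 0.108]
contact_force: [0.1, -0.1, -0.9]
opening: 0.651
```

```bash
python3 - <<'E'
from ik import *
s,T=where()
show(plan(T,tool_at(-45,135,45),.04,8))
im,d=ctrl.read_camera("wrist"); cv2.imwrite("pics/wrist6.png",im); np.save("w6.npy",d); np.save("w6T.npy",T)
C=T@np.array(ctrl.camera_params("wrist")["tool_from_camera"]); P=pts("wrist",d,C)
Pp=(P-PO)@panelT()[:3,:3]
m=(d>0)&(Pp[...,2]>.1)&(Pp[...,0]>-.03)&(Pp[...,0]<.06)
q=Pp[m]; tp=q[(q[:,2]>.172)&(q[:,2]<.19)&(q[:,0]<.04)]; print(len(q),"top",len(tp),np.percentile(tp,[2,50,98],axis=0).round(4).tolist())
for w in (-.12,-.05,.02):
    k=tp[abs(tp[:,1]-w)<.02]; print(w,len(k),np.percentile(k[:,0],[2,50,98]).round(4) if len(k) else "",np.median(k[:,2]) if len(k) else "")
hsv=cv2.cvtColor(im,cv2.COLOR_BGR2HSV)
y=(hsv[...,0]>20)&(hsv[...,0]<33)&(hsv[...,1]>110)&m
print("tag",y.sum(),np.percentile(Pp[y],[3,50,97],axis=0).round(4).tolist() if y.sum()>5 else "")
im,d=ctrl.read_camera("scene"); cv2.imwrite("pics/sc6.png",cv2.resize(im[130:310,150:350],None,fx=3.3,fy=3.3))
E
```

```text
t 9.3 lip panel mm [-67.5 -40.3 129.6] tilt,roll,yaw [47.72  0.88 -0.05] F [ 0.1 -0.1 -0.9] M [-0.04 -0.28  0.04] op 0.651
[-0.059, -0.038, 0.03] [0.028, 0.009, 0.091]Traceback (most recent call last):
  File "<stdin>", line 8, in <module>
    return _quantile_unchecked(
        a, q, axis, out, overwrite_input, method, keepdims, weights)
    return _ureduce(a,
                    func=_quantile_ureduce_func,
    ...<5 lines>...
                    overwrite_input=overwrite_input,
                    method=method)
    r = func(a, **kwargs)
    result = _quantile(arr,
                       quantiles=q,
    ...<2 lines>...
                       out=out,
                       weights=wgt)
    slices_having_nans = np.isnan(arr[-1, ...])
                                  ~~~^^^^^^^^^
IndexError: index -1 is out of bounds for axis 0 with size 0
```

View pics/wrist6.png

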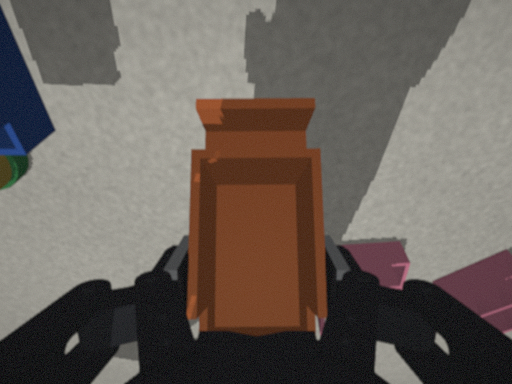

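```bash
python3 - <<'E'
from ik import *
im0=cv2.imread("pics/scene1.png");P=np.load("scene_P.npy"); m=np.load("m_scene_panel_294.npy"); Pp=(P-PO)@panelT()[:3,:3]
q=Pp[m]; bk=q[(q[:,2]>.05)&(q[:,2]<.16)&(q[:,1]>-.12)&(q[:,1]<.16)&(q[:,0]>.02)&(q[:,0]<.05)]
print("back x exp .034",len(bk),np.median(bk[:,0]),np.polyfit(bk[:,1],bk[:,0],1))
e=q[(q[:,2]>.03)&(q[:,2]<.17)&(q[:,1]<-.13)&(q[:,0]<.03)&(q[:,0]>.004)]; print("end y exp -.14",len(e),np.median(e[:,1]))
P=np.load("top_P.npy"); m=np.load("m_top_panel_238.npy"); Pp=(P-PO)@panelT()[:3,:3]; q=Pp[m]
f=q[(q[:,2]>.06)&(q[:,2]<.172)&(abs(q[:,0])<.004)]; print("front x",len(f),np.median(f[:,0]),np.polyfit(f[:,1],f[:,0],1))
t=q[(abs(q[:,2]-.18)<.006)&(q[:,0]<.04)]; print("top z",np.median(t[:,2]),np.percentile(t[:,:2],[.5,99.5],axis=0))
im,d=ctrl.read_camera("scene"); cv2.imwrite("pics/sc6.png",cv2.resize(im[130:310,150:350],None,fx=3.3,fy=3.3))
im,d=ctrl.read_camera("top"); cv2.imwrite("pics/top6.png",cv2.resize(im[110:260,170:340],None,fx=3.5,fy=3.5))
E
```

```text
back x exp .034 820 0.03309075360252201 [-0.00095995  0.03311564]
end y exp -.14 226 -0.13681269318983436
front x 1018 0.00011294015990406369 [-0.00261319  0.00011623]
top z 0.17890159714503495 [[-0.00213127 -0.1377955 ]
 [ 0.03455784  0.17845815]]
```

View pics/sc6.png

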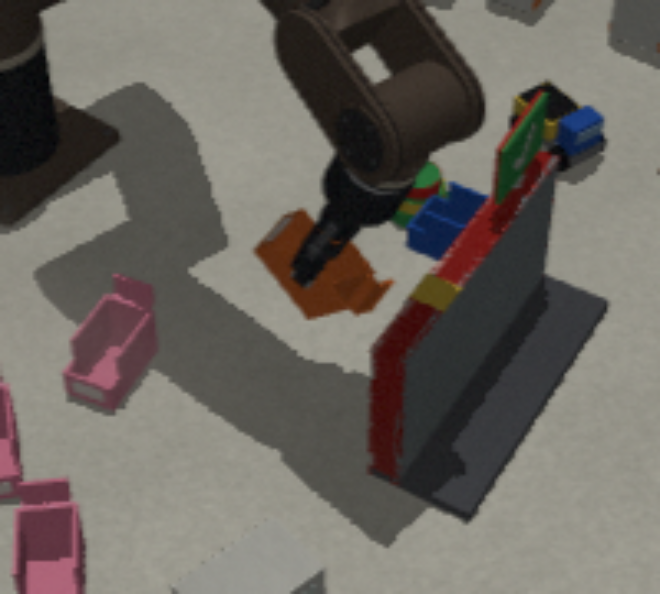

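View pics/top6.png

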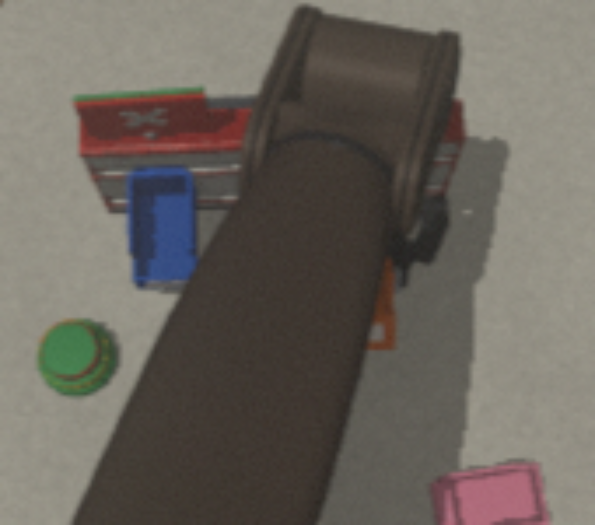

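```bash
sed -i 's/PO=np.array(\[.606,.001,0\])/PO=np.array([.6057,.0022,0])/' ik.py; python3 - <<'E'
from ik import *
s,T=where()
show(plan(T,tool_at(-40,123,45),.02,4))
E
```

```text
t 9.45 lip panel mm [-67.7 -44.5 132.7] tilt,roll,yaw [47.43  0.73 -0.29] F [ 0.  -0.2 -0.7] M [ 0.   -0.26  0.03] op 0.651
[-0.048, 0.001, 0.009] [0.013, -0.0, 0.04]
[-0.048, 0.002, 0.009] [0.013, -0.0, 0.04]
```

{"method": "arm_command", "body": {"steps": [{"hand": 0, "travel": [-0.048, 0.001, 0.009], "rotation": [0.013, 0, 0.04]}, {"hand": 0, "travel": [-0.048, 0.002, 0.009], "rotation": [0.013, 0, 0.04]}, {"hand": 0, "travel": [0, 0, 0], "rotation": [0, 0, 0]}]}}

```text
time: 9.82
eef_pos: [0.5307, -0.0579, 0.1579]
tcp_rot: [0.15, -0.69, 0.702, 0.091]
contact_force: [-0.1, 0.5, -0.4]
opening: 0.649
```

```bash
python3 - <<'E'
from ik import *
s,T=where()
show(plan(T,tool_at(-30,123,45),.02,4)); print()
A=tool_at(-30,123,45);B=tool_at(-18,124,45);show(plan(A,B,.012))
C=tool_at(-9,131.5,45);show(plan(B,C,.012));D=tool_at(-1.5,131.5,45);show(plan(C,D,.012))
E
```

```text
t 9.82 lip panel mm [-38.7 -53.5 123.5] tilt,roll,yaw [44.65 -0.11 -0.24] F [-0.1  0.5 -0.4] M [-0.02 -0.23 -0.04] op 0.649
[-0.028, -0.009, -0.011] [-0.001, -0.009, -0.012]

[-0.018, -0.008, 0.0] [-0.0, -0.0, -0.0]
[-0.018, -0.008, -0.0] [-0.0, -0.0, -0.0]
[-0.02, -0.034, 0.0] [-0.0, -0.0, -0.0]
[-0.023, -0.009, 0.0] [-0.0, -0.0, -0.0]
```

{"method": "arm_command", "body": {"steps": [{"hand": 0, "travel": [-0.028, -0.009, -0.011], "rotation": [0, -0.009, -0.012]}, {"hand": 0, "travel": [0, 0, 0], "rotation": [0, 0, 0]}]}}

```text
time: 10.07
eef_pos: [0.54, -0.0541, 0.1581]
tcp_rot: [0.153, -0.69, 0.701, 0.092]
contact_force: [0.4, 0.6, 0.0]
opening: 0.648
```

```bash
python3 - <<'E'
from ik import *
s,T=where()
show(plan(T,tool_at(-18,123.5,45),.02,4)); print()
im,d=ctrl.read_camera("scene"); cv2.imwrite("pics/sc7.png",cv2.resize(im[150:290,200:340],None,fx=4.2,fy=4.2))
E
```

```text
t 10.07 lip panel mm [-29.4 -50.4 123.5] tilt,roll,yaw [ 4.498e+01 -2.000e-02 -3.000e-02] F [0.4 0.6 0. ] M [ 0.02 -0.3  -0.01] op 0.648
[-0.036, -0.013, -0.001] [-0.0, -0.001, -0.001]
```

View pics/sc7.png

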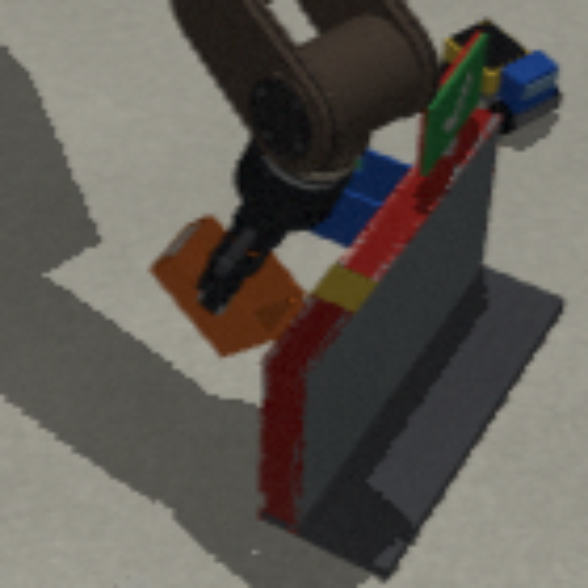

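{"method": "arm_command", "body": {"steps": [{"hand": 0, "travel": [-0.018, -0.006, 0], "rotation": [0, 0, 0]}, {"hand": 0, "travel": [-0.018, -0.006, 0], "rotation": [0, 0, 0]}, {"hand": 0, "travel": [0, 0, 0], "rotation": [0, 0, 0]}]}}

```text
time: 10.5
eef_pos: [0.5517, -0.0529, 0.1578]
tcp_rot: [0.153, -0.69, 0.701, 0.092]
contact_force: [0.0, 0.5, -1.3]
opening: 0.651
```

```bash
python3 - <<'E'
from ik import *
s,T=where()
show(plan(T,tool_at(-9,131.5,45),.02,4)); print()
E
```

```text
t 10.5 lip panel mm [-17.5 -50.2 123.2] tilt,roll,yaw [ 4.499e+01 -3.000e-02 -1.000e-02] F [ 0.   0.5 -1.3] M [-0.05 -0.17 -0.04] op 0.651
[-0.017, -0.036, -0.001] [-0.001, -0.001, -0.0]
```

{"method": "arm_command", "body": {"steps": [{"hand": 0, "travel": [-0.01, -0.024, 0], "rotation": [0, 0, 0]}, {"hand": 0, "travel": [-0.007, -0.012, 0], "rotation": [0, 0, 0]}, {"hand": 0, "travel": [0, 0, 0], "rotation": [0, 0, 0]}]}}

```text
time: 10.88
eef_pos: [0.5609, -0.0521, 0.167]
tcp_rot: [0.153, -0.69, 0.701, 0.092]
contact_force: [0.9, 0.3, -0.8]
opening: 0.651
```

```bash
python3 - <<'E'
from ik import *
s,T=where()
show(plan(T,tool_at(-2,131.5,45),.02,4)); print()
E
```

```text
t 10.88 lip panel mm [ -8.3 -50.2 132.4] tilt,roll,yaw [ 4.498e+01 -4.000e-02  0.000e+00] F [ 0.9  0.3 -0.8] M [ 0.01 -0.25 -0.03] op 0.651
[-0.021, -0.004, -0.0] [-0.001, -0.0, -0.001]
```

{"method": "arm_command", "body": {"steps": [{"hand": 0, "travel": [-0.021, -0.004, 0], "rotation": [0, 0, 0]}, {"hand": 0, "travel": [0, 0, 0], "rotation": [0, 0, 0]}]}}

```text
time: 11.12
eef_pos: [0.5676, -0.0515, 0.166]
tcp_rot: [0.153, -0.69, 0.701, 0.092]
contact_force: [0.1, -0.1, -1.4]
opening: 0.646
```

```bash
python3 - <<'E'
from ik import *
s,T=where()
W=T
for th in (40,35,30,25,20):
    N=tool_at(-1.5,123+6.5*np.tan(np.radians(th)),th); show(plan(W,N,.03,6)); W=N
E
```

```text
t 11.12 lip panel mm [ -1.6 -50.2 131.3] tilt,roll,yaw [ 4.498e+01 -4.000e-02 -0.000e+00] F [ 0.1 -0.1 -1.4] M [ 0.03 -0.31 -0.11] op 0.646
[0.001, 0.024, -0.001] [-0.001, -0.0, 0.166]
[0.004, 0.018, -0.0] [0.0, -0.0, 0.167]
[0.004, 0.018, 0.0] [0.0, 0.0, 0.167]
[0.005, 0.017, 0.0] [0.0, 0.0, 0.167]
[0.005, 0.017, 0.0] [0.0, 0.0, 0.167]
```

No contact so far; the tongue is in. Swinging down in stages.

{"method": "arm_command", "body": {"steps": [{"hand": 0, "travel": [0.001, 0.02, 0], "rotation": [0, 0, 0.166]}, {"hand": 0, "travel": [0.004, 0.017, 0], "rotation": [0, 0, 0.167]}, {"hand": 0, "travel": [0, 0, 0], "rotation": [0, 0, 0]}]}}

```text
time: 11.5
eef_pos: [0.5626, -0.0519, 0.1549]
tcp_rot: [0.092, -0.701, 0.707, 0.03]
contact_force: [0.3, -0.5, -2.0]
opening: 0.647
```

```bash
python3 - <<'E'
from ik import *
s,T=where()
W=T
for th in (28,21,14):
    N=tool_at(-1.5,123+6.5*np.tan(np.radians(th)),th); show(plan(W,N,.03,8)); W=N
E
```

```text
t 11.5 lip panel mm [ -1.2 -50.1 128. ] tilt,roll,yaw [ 3.484e+01 -2.000e-02  0.000e+00] F [ 0.3 -0.5 -2. ] M [-0.02 -0.14 -0.04] op 0.647
[0.006, 0.026, -0.0] [-0.001, 0.0, 0.228]
[0.006, 0.024, 0.0] [-0.0, -0.0, 0.233]
[0.006, 0.024, 0.0] [-0.0, 0.0, 0.233]
```

{"method": "arm_command", "body": {"steps": [{"hand": 0, "travel": [0.006, 0.025, 0], "rotation": [0, 0, 0.228]}, {"hand": 0, "travel": [0.006, 0.024, 0], "rotation": [0, 0, 0.233]}, {"hand": 0, "travel": [0.006, 0.023, 0], "rotation": [0, 0, 0.233]}, {"hand": 0, "travel": [0, 0, 0], "rotation": [0, 0, 0]}]}}

```text
time: 12.0
eef_pos: [0.5571, -0.0526, 0.1338]
tcp_rot: [0.038, 0.706, -0.7, 0.1]
contact_force: [0.3, 0.2, -1.3]
opening: 0.653
```

```bash
python3 - <<'E'
from ik import *
s,T=where()
W=T
for th in (7,0):
    N=tool_at(-1.5,122+6.5*np.tan(np.radians(th)),th); show(plan(W,N,.03,8)); W=N
E
```

```text
t 12.0 lip panel mm [ -0.2 -50.2 125.5] tilt,roll,yaw [13.77  0.    0.05] F [ 0.3  0.2 -1.3] M [0.03 0.17 0.07] op 0.653
[0.012, 0.028, -0.001] [0.0, 0.002, 0.226]
[0.007, 0.023, 0.0] [-0.0, -0.0, 0.233]
```

{"method": "arm_command", "body": {"steps": [{"hand": 0, "travel": [0.012, 0.028, 0], "rotation": [0, 0, 0.226]}, {"hand": 0, "travel": [0.008, 0.023, 0], "rotation": [0, 0, 0.233]}, {"hand": 0, "travel": [0, 0, 0], "rotation": [0, 0, 0]}]}}

```text
time: 12.38
eef_pos: [0.5559, -0.0527, 0.1184]
tcp_rot: [0.12, 0.698, -0.682, 0.183]
contact_force: [-0.3, -0.2, -0.9]
opening: 0.647
```

```bash
python3 - <<'E'
from ik import *
s,T=where()
show(plan(T,tool_at(-1.5,120,0),.03,8))
im,d=ctrl.read_camera("scene"); cv2.imwrite("pics/sc8.png",cv2.resize(im[150:290,200:340],None,fx=4.2,fy=4.2))
E
```

```text
t 12.38 lip panel mm [ -0.9 -50.1 122.7] tilt,roll,yaw [0.24 0.16 0.24] F [-0.3 -0.2 -0.9] M [-0.06  0.25  0.06] op 0.647
[0.006, 0.008, -0.001] [0.008, 0.005, 0.008]
```

View pics/sc8.png

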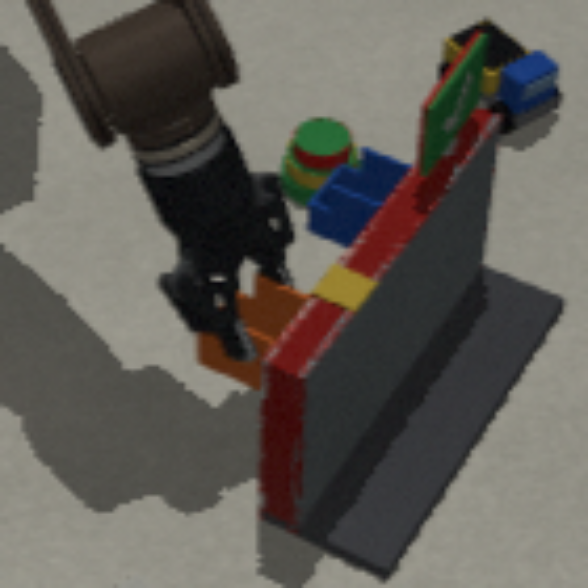

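Level, no contact. Lower the last 3 mm and feel for the edge.

{"method": "arm_command", "body": {"steps": [{"hand": 0, "travel": [0.004, 0.009, 0], "rotation": [0.008, 0.005, 0.008]}, {"hand": 0, "travel": [0, 0, 0], "rotation": [0, 0, 0]}]}}

```text
time: 12.68
eef_pos: [0.5568, -0.0529, 0.1171]
tcp_rot: [0.118, 0.698, -0.683, 0.181]
contact_force: [-7.7, -3.2, 1.6]
opening: 0.649
```

```bash
python3 - <<'E'
from ik import *
s,T=where()
show(plan(T,tool_at(-1.5,119.5,0),.03,8))
E
```

```text
t 12.68 lip panel mm [  0.  -50.4 121.2] tilt,roll,yaw [0.5  0.11 0.2 ] F [-7.7 -3.2  1.6] M [-0.34  1.18 -0.38] op 0.649
[0.007, 0.004, -0.002] [0.006, 0.005, 0.017]
```

{"method": "arm_command", "body": {"steps": [{"hand": 0, "travel": [0.007, 0.004, -0.002], "rotation": [0.006, 0.005, 0.017]}, {"hand": 0, "travel": [0, 0, 0], "rotation": [0, 0, 0]}]}}

```text
time: 12.92
eef_pos: [0.5569, -0.0527, 0.1169]
tcp_rot: [0.121, 0.697, -0.683, 0.182]
contact_force: [-9.4, -2.2, 0.6]
opening: 0.648
```

```bash
python3 - <<'E'
from ik import *
s,T=where()
show(plan(T,tool_at(-1.5,119,0),.03,8))
E
```

```text
t 12.93 lip panel mm [ 1.000e-01 -5.030e+01  1.212e+02] tilt,roll,yaw [0.24 0.05 0.09] F [-9.4 -2.2  0.6] M [-0.33  1.37 -0.42] op 0.648
[0.008, 0.005, -0.001] [0.003, 0.002, 0.008]
```

{"method": "arm_command", "body": {"steps": [{"hand": 0, "travel": [0.016, 0.004, -0.001], "rotation": [0.003, 0.002, 0.01]}, {"hand": 0, "travel": [0, 0, 0], "rotation": [0, 0, 0]}]}}

```text
time: 13.18
eef_pos: [0.5567, -0.0535, 0.117]
tcp_rot: [0.124, 0.695, -0.683, 0.186]
contact_force: [-2.0, 0.9, -0.8]
opening: 0.652
```

```bash
python3 - <<'E'
from ik import *
s,T=where()
show(plan(T,tool_at(-1.5,119,0),.03,8))
E
```

```text
t 13.18 lip panel mm [ -0.2 -51.2 121.9] tilt,roll,yaw [-0.34 -0.15  0.02] F [-2.   0.9 -0.8] M [0.06 0.71 0.03] op 0.652
[0.008, 0.006, -0.004] [-0.004, 0.003, -0.011]
```

{"method": "arm_command", "body": {"steps": [{"hand": 0, "travel": [0.008, 0.012, 0], "rotation": [0, 0.003, 0]}, {"hand": 0, "travel": [0, 0, 0], "rotation": [0, 0, 0]}]}}

```text
time: 13.42
eef_pos: [0.5569, -0.053, 0.1163]
tcp_rot: [0.123, 0.696, -0.682, 0.186]
contact_force: [-1.9, 0.1, -2.1]
opening: 0.647
```

```bash
python3 - <<'E'
from ik import *
s,T=where()
show(plan(T,tool_at(-1.5,119,0),.03,8))
E
```

```text
t 13.43 lip panel mm [  0.  -50.6 121.1] tilt,roll,yaw [-0.27  0.    0.13] F [-1.9  0.1 -2.1] M [-0.11  0.56 -0.06] op 0.647
[0.007, 0.004, -0.002] [0.002, 0.004, -0.009]
```

```bash
python3 - <<'E'
from ik import *
s,T=where()
im,d=ctrl.read_camera("wrist"); cv2.imwrite("pics/wrist9.png",im)
X=np.array(ctrl.camera_params("wrist")["tool_from_camera"]); P=pts("wrist",d,X)
hsv=cv2.cvtColor(im,cv2.COLOR_BGR2HSV)
o=(hsv[...,0]>3)&(hsv[...,0]<18)&(hsv[...,1]>130)&(d>0)&(d<.3)
q=P@GR[:3,:3].T+GR[:3,3]; qo=q[o]
fl=qo[(abs(qo[:,0])<.03)&(abs(qo[:,1])<.018)&(qo[:,2]<-.015)]; print("floor z (exp -.0266)",len(fl),np.median(fl[:,2]),"slope",np.polyfit(fl[:,0],fl[:,2],1))
bt=qo[(abs(qo[:,1])<.02)&(qo[:,2]>.0)&(qo[:,2]<.022)&(qo[:,0]>.03)&(qo[:,0]<.047)]; print("back inner x (exp .0407)",len(bt),np.median(bt[:,0]))
a=q[(d>0)&(q[...,0]>.042)&(q[...,0]<.07)&(q[...,2]>.01)&(q[...,2]<.1)&(abs(q[...,1])<.06)]
for z0 in np.arange(.01,.1,.006):
    k=a[(a[:,2]>=z0)&(a[:,2]<z0+.006)]
    if len(k)>10: print(round(z0,3),len(k),np.percentile(k[:,0],[5,50,95]).round(4))
E
```

```text
t 13.43 lip panel mm [  0.  -50.6 121.1] tilt,roll,yaw [-0.27  0.    0.13] F [-1.9  0.1 -2.1] M [-0.11  0.56 -0.06] op 0.647
floor z (exp -.0266) 6311 -0.02644587735735674 slope [ 0.00151019 -0.02644329]
back inner x (exp .0407) 950 0.04052053868967624
0.01 419 [0.0445 0.0448 0.0451]
0.016 249 [0.0436 0.0439 0.0446]
0.022 2357 [0.0439 0.0466 0.0496]
0.028 2183 [0.0424 0.0462 0.0506]
0.04 166 [0.0451 0.0452 0.0455]
0.046 2008 [0.0447 0.045  0.0454]
0.052 2331 [0.0447 0.0451 0.0455]
0.058 2147 [0.0443 0.0451 0.0455]
0.064 3267 [0.0427 0.045  0.0456]
0.07 3938 [0.0427 0.045  0.0456]
0.076 3829 [0.0427 0.0441 0.0452]
0.082 38261 [0.044  0.0537 0.0655]
0.088 2386 [0.0444 0.0529 0.0633]
```

View pics/wrist9.png

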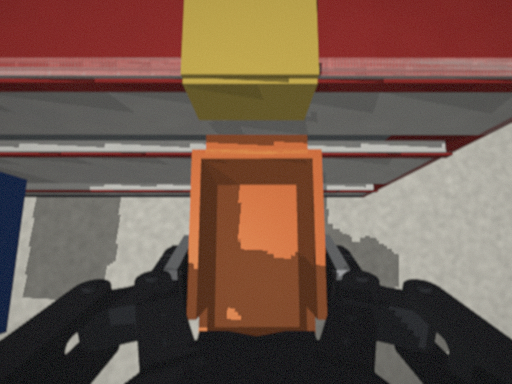

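{"method": "arm_command", "body": {"steps": [{"hand": 0, "travel": [0.002, 0.008, 0], "rotation": [0, 0, 0]}, {"hand": 0.8, "travel": [0, 0, 0], "rotation": [0, 0, 0]}, {"hand": 1, "travel": [0, 0, 0], "rotation": [0, 0, 0]}, {"hand": 1, "travel": [0, 0, 0], "rotation": [0, 0, 0]}]}}

```text
time: 13.98
eef_pos: [0.5584, -0.0535, 0.1168]
tcp_rot: [0.123, 0.696, -0.682, 0.186]
contact_force: [0.3, 0.3, 0.4]
opening: 1.0
```

```bash
cat > binchk.py <<'E'
from ik import *
def chk(name):
    s,T=where()
    im,d=ctrl.read_camera("wrist"); cv2.imwrite(f"pics/{name}.png",im)
    C=np.linalg.inv(panelT())@T@np.array(ctrl.camera_params("wrist")["tool_from_camera"]); q=pts("wrist",d,C)
    hsv=cv2.cvtColor(im,cv2.COLOR_BGR2HSV)
    o=(hsv[...,0]>3)&(hsv[...,0]<18)&(hsv[...,1]>130)&(d>0)&(d<.4)&(q[...,0]>-.11)&(q[...,0]<.03)
    qo=q[o]; print(len(qo),np.percentile(qo,[1,50,99],axis=0).round(4).tolist())
    fl=qo[(qo[:,0]>-.08)&(qo[:,0]<-.015)&(abs(qo[:,1]+.05)<.018)&(qo[:,2]<.08)]
    if len(fl)>50: print("floor z (home .067)",np.median(fl[:,2]).round(4),"slope",np.polyfit(fl[:,0],fl[:,2],1).round(4))
    f=q[(d>0)&(abs(q[...,0])<.008)&(q[...,2]>.145)&(q[...,2]<.175)]; print("slat x",len(f),np.median(f[:,0]).round(4) if len(f) else "")
    t=q[(d>0)&(abs(q[...,2]-.18)<.008)&(q[...,0]>.008)&(q[...,0]<.026)]; print("top z (.18)",len(t),np.median(t[:,2]).round(4) if len(t) else "")
    y=(hsv[...,0]>20)&(hsv[...,0]<33)&(hsv[...,1]>110)&(d>0)&(abs(q[...,2]-.18)<.02); print("tag y",np.percentile(q[y][:,1],[2,98]).round(4) if y.sum()>20 else "")
    return im,d,q
E
python3 - <<'E'
from binchk import *
chk("wrist10")
E
```

```text
t 13.97 lip panel mm [  1.5 -51.1 121.6] tilt,roll,yaw [-0.29 -0.03  0.22] F [0.3 0.3 0.4] M [ 0.02  0.21 -0.01] op 1.0
25521 [[-0.0862, -0.0783, 0.0646], [-0.0344, -0.0505, 0.0791], [0.0055, -0.023, 0.1785]]
floor z (home .067) 0.0667 slope [0.0374 0.0685]
slat x 18744 -0.0001
top z (.18) 26759 0.1808
tag y [-0.065  -0.0326]
```

View pics/wrist10.png

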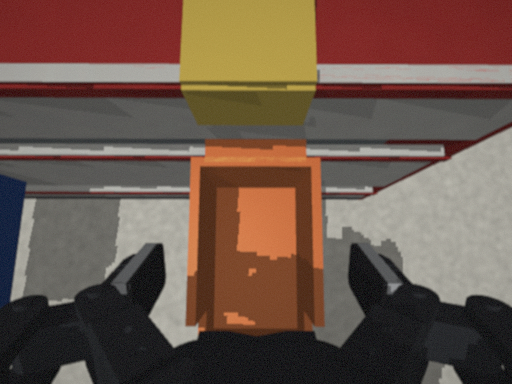

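```bash
python3 - <<'E'
from ik import *
s,T=log()
V=T.copy(); V[:3,3]-=.11*T[:3,1]; show(plan(T,V,.03)); q=np.array(s["qpos"]); c,q=ik(V,[q]); print(c,q.round(2))
yaw=np.degrees(PY)-90
sp=(panelT()@[.015,.12,0,1])[:3]; print("spindle",sp)
H=pose([*sp[:2],.33],yaw); 
M=pose([.53,.03,.33],yaw)
for X in (M,H,pose([*sp[:2],.246],yaw),pose([*sp[:2],.246],yaw-90),pose([*sp[:2],.31],yaw-90),pose([*sp[:2],.246],yaw+90)):
    c,q2=ik(X,[q,[0,.3,1.6,0,1.2,0],[0,.3,1.6,0,1.2,1.5],[0,.3,1.6,0,1.2,-1.5]]); print("%.0e"%c,q2.round(2))
E
```

```text
[0.0, -0.092, 0.0] [0.0, 0.0, 0.0]
[0.0, -0.092, 0.0] [0.0, -0.0, 0.0]
[0.0, -0.092, 0.0] [0.0, -0.0, 0.0]
[0.0, -0.092, 0.0] [0.0, -0.0, 0.0]
1.0242624710049284e-24 [-0.4  -0.24  2.23  0.29  0.78  0.91]
spindle [0.61007877 0.12305457 0.        ]
1e-22 [-0.13 -0.08  1.84 -0.    1.38 -0.22]
4e-19 [ 0.04  0.12  1.63 -0.    1.39 -0.05]
3e-24 [ 0.04  0.18  1.72 -0.    1.24 -0.05]
3e-24 [ 0.04  0.18  1.72 -0.    1.24  1.52]
2e-20 [ 0.04  0.14  1.65 -0.    1.35  1.52]
3e-24 [ 0.04  0.18  1.72 -0.    1.24 -1.62]
```

{"method": "arm_command", "body": {"steps": [{"hand": 1, "travel": [0, -0.05, 0], "rotation": [0, 0, 0]}, {"hand": 1, "travel": [0, -0.09, 0], "rotation": [0, 0, 0]}, {"hand": 1, "travel": [0, -0.12, 0], "rotation": [0, 0, 0]}, {"hand": 1, "travel": [0, -0.12, 0], "rotation": [0, 0, 0]}, {"hand": 1, "travel": [0, 0, 0], "rotation": [0, 0, 0]}]}}

```text
time: 14.65
eef_pos: [0.5087, -0.0577, 0.2206]
tcp_rot: [0.122, 0.697, -0.682, 0.185]
contact_force: [0.9, 0.0, -0.2]
opening: 1.001
```

```bash
python3 - <<'E'
from binchk import *
im,d,q=chk("wrist11")
# panel refine via wrist: top edge line
s,T=log(); yaw=np.degrees(PY)-90
print(s["qpos"]); M=pose([.53,.03,.33],yaw); show(plan(T,M,.04,9))
E
```

```text
t 14.65 lip panel mm [-48.4 -50.9 225.3] tilt,roll,yaw [-0.1   0.04  0.23] F [ 0.9  0.  -0.2] M [-0.07  0.16  0.04] op 1.001
9045 [[-0.0895, -0.3208, 0.0121], [-0.0312, -0.0505, 0.0693], [0.0184, 0.0775, 0.2068]]
floor z (home .067) 0.0667 slope [0.036  0.0684]
slat x 6819 -0.0002
top z (.18) 10224 0.1807
tag y [-0.0646 -0.0327]
[-0.40239332 -0.25028288  2.23181422  0.28707173  0.79381191  0.91244195]
[-0.022, -0.027, -0.026] [-0.059, -0.267, -0.06]
[-0.025, -0.027, -0.023] [-0.059, -0.267, -0.06]
[-0.027, -0.027, -0.02] [-0.059, -0.267, -0.06]
[-0.029, -0.027, -0.017] [-0.059, -0.267, -0.06]
[-0.03, -0.028, -0.014] [-0.059, -0.267, -0.06]
[-0.031, -0.028, -0.011] [-0.059, -0.267, -0.06]
[-0.032, -0.029, -0.007] [-0.059, -0.267, -0.06]
[-0.031, -0.03, -0.004] [-0.059, -0.267, -0.06]
[-0.031, -0.031, -0.0] [-0.059, -0.267, -0.06]
[-0.03, -0.032, 0.003] [-0.059, -0.267, -0.06]
[-0.028, -0.033, 0.006] [-0.059, -0.267, -0.06]
```

View pics/wrist11.png

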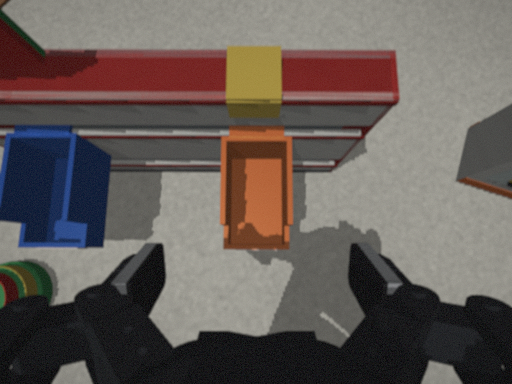

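{"method": "arm_command", "body": {"steps": [{"hand": 1, "travel": [-0.022, -0.027, -0.026], "rotation": [-0.059, -0.267, -0.06]}, {"hand": 1, "travel": [-0.025, -0.027, -0.023], "rotation": [-0.059, -0.267, -0.06]}, {"hand": 1, "travel": [-0.027, -0.027, -0.02], "rotation": [-0.059, -0.267, -0.06]}, {"hand": 1, "travel": [-0.029, -0.027, -0.017], "rotation": [-0.059, -0.267, -0.06]}, {"hand": 1, "travel": [-0.03, -0.028, -0.014], "rotation": [-0.059, -0.267, -0.06]}, {"hand": 1, "travel": [-0.031, -0.028, -0.011], "rotation": [-0.059, -0.267, -0.06]}, {"hand": 1, "travel": [-0.032, -0.029, -0.007], "rotation": [-0.059, -0.267, -0.06]}, {"hand": 1, "travel": [-0.031, -0.03, -0.004], "rotation": [-0.059, -0.267, -0.06]}, {"hand": 1, "travel": [-0.031, -0.031, 0], "rotation": [-0.059, -0.267, -0.06]}, {"hand": 1, "travel": [-0.03, -0.032, 0.003], "rotation": [-0.059, -0.267, -0.06]}, {"hand": 1, "travel": [-0.028, -0.033, 0.006], "rotation": [-0.059, -0.267, -0.06]}, {"hand": 1, "travel": [0, 0, 0], "rotation": [0, 0, 0]}]}}

```text
time: 16.2
eef_pos: [0.5274, 0.0363, 0.3032]
tcp_rot: [0.546, -0.479, 0.449, -0.521]
contact_force: [-0.6, 0.6, -0.1]
opening: 1.001
```

```bash
python3 - <<'E'
from ik import *
s,T=log(); print(s["time"],T.round(3),np.round(s["qpos"],2))
sp=(panelT()@[.015,.12,0,1])[:3]; yaw=np.degrees(PY)-90
show(plan(T,pose([*sp[:2],.34],yaw),.035,9))
im,d=ctrl.read_camera("wrist"); cv2.imwrite("pics/wrist12.png",im)
C=np.linalg.inv(panelT())@T@np.array(ctrl.camera_params("wrist")["tool_from_camera"]); q=pts("wrist",d,C)
m=(d>0)&(q[...,2]>.255)&(q[...,2]<.275)&(abs(q[...,0])<.05)
k=q[m]; print(len(k)); 
if len(k)>30: print("sign top panel-frame",np.percentile(k,[2,50,98],axis=0).round(4).tolist(),np.polyfit(k[:,1],k[:,0],1),cv2.minAreaRect((k[:,:2]*1000).astype(np.float32)))
E
```

```text
16.2 [[ 0.138 -0.056  0.989  0.527]
 [-0.99   0.001  0.138  0.036]
 [-0.009 -0.998 -0.055  0.303]
 [ 0.     0.     0.     1.   ]] [-0.12 -0.04  1.85 -0.01  1.39 -0.26]
[-0.062, -0.034, 0.076] [0.027, 0.024, -0.004]
[-0.063, -0.033, 0.076] [0.027, 0.024, -0.004]
[-0.064, -0.033, 0.076] [0.027, 0.024, -0.004]
[-0.065, -0.032, 0.075] [0.027, 0.024, -0.004]
5845
sign top panel-frame [[0.009, 0.0732, 0.2556], [0.0127, 0.1211, 0.2642], [0.0198, 0.1594, 0.2659]] [-0.03613105  0.01777898] ((14.95077133178711, 117.07291412353516), (11.191400527954102, 92.14683532714844), 2.208822250366211)
```

View pics/wrist12.png

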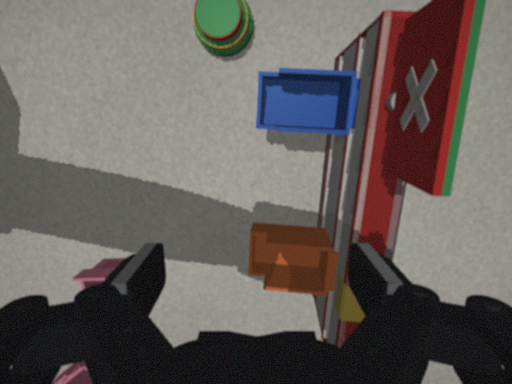

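{"method": "arm_command", "body": {"steps": [{"hand": 1, "travel": [0, -0.12, 0], "rotation": [0.027, 0.024, 0]}, {"hand": 1, "travel": [-0.062, -0.01, 0.076], "rotation": [0.027, 0.024, 0]}, {"hand": 1, "travel": [-0.064, 0, 0.076], "rotation": [0.027, 0.024, 0]}, {"hand": 1, "travel": [-0.064, 0, 0.076], "rotation": [0.027, 0.024, 0]}, {"hand": 1, "travel": [-0.064, 0, 0.075], "rotation": [0, 0, 0]}, {"hand": 1, "travel": [0, 0, 0], "rotation": [0, 0, 0]}]}}

```text
time: 17.0
eef_pos: [0.6124, 0.1198, 0.3291]
tcp_rot: [0.517, -0.489, 0.477, -0.516]
contact_force: [0.3, -0.5, 0.3]
opening: 1.005
```

```bash
python3 - <<'E'
from ik import *
s,T=log(); print(s["time"],T.round(3),np.round(s["qpos"],2))
sp=(panelT()@[.015,.12,0,1])[:3]; yaw=np.degrees(PY)-90
show(plan(T,pose([*sp[:2],.33],yaw),.035,9))
for cam in ("wrist","scene"):
    im,d=ctrl.read_camera(cam); cv2.imwrite(f"pics/{cam}13.png",im)
    C=T@np.array(ctrl.camera_params("wrist")["tool_from_camera"]) if cam=="wrist" else np.array(ctrl.camera_params(cam)["extrinsics"])
    q=pts(cam,d,np.linalg.inv(panelT())@C)
    m=(d>0)&(q[...,2]>.20)&(q[...,2]<.27)&(q[...,0]>-.01)&(q[...,0]<.04)&(q[...,1]>.06)&(q[...,1]<.18)
    k=q[m]; print(cam,len(k)); 
    if len(k)>30:
        print(np.percentile(k,[2,50,98],axis=0).round(4).tolist(),np.polyfit(k[:,1],k[:,0],1))
        k=k[k[:,2]>.26]; print(len(k),np.percentile(k,[2,50,98],axis=0).round(4).tolist(),cv2.minAreaRect((k[:,:2]*1000).astype(np.float32)))
E
```

```text
17.0 [[ 0.068 -0.013  0.998  0.612]
 [-0.998  0.011  0.068  0.12 ]
 [-0.012 -1.    -0.013  0.329]
 [ 0.     0.     0.     1.   ]] [ 0.03  0.13  1.62  0.01  1.4  -0.04]
[-0.011, -0.003, -0.007] [0.024, -0.039, -0.022]
wrist 2422
[[0.0098, 0.0734, 0.2236], [0.0152, 0.1267, 0.2646], [0.0205, 0.1708, 0.2659]] [-0.03555671  0.01963329]
2194 [[0.0098, 0.0732, 0.2633], [0.0149, 0.1259, 0.2647], [0.0201, 0.1695, 0.266]] ((14.967145919799805, 120.78856658935547), (9.053852081298828, 100.41764831542969), 2.016855478286743)
scene 266
[[0.01, 0.0697, 0.2024], [0.018, 0.111, 0.2425], [0.0215, 0.1717, 0.267]] [-0.02017799  0.01967591]
72 [[0.0084, 0.0746, 0.2604], [0.0148, 0.1177, 0.2637], [0.021, 0.1709, 0.2682]] ((14.886176109313965, 121.45637512207031), (11.838475227355957, 101.0066146850586), 1.8432930707931519)
```

View pics/wrist13.png

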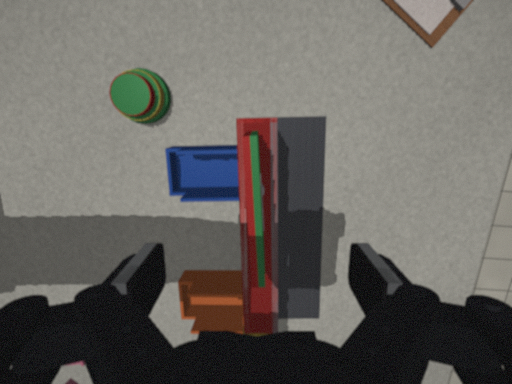

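```bash
python3 - <<'E'
from ik import *
s,T=tcp()
sp=(panelT()@[.015,.1206,0,1])[:3]; yaw=np.degrees(PY)-88; print(sp)
A=pose([*sp[:2],.31],yaw); show(plan(T,A,.035,9)); print(); show(plan(A,pose([*sp[:2],.246],yaw),.035))
E
```

```text
[0.61002595 0.12365224 0.        ]
[-0.016, 0.065, -0.003] [0.024, -0.107, -0.022]

[0.0, 0.107, 0.0] [0.0, 0.0, 0.0]
[-0.0, 0.107, 0.0] [0.0, -0.0, 0.0]
```

{"method": "arm_command", "body": {"steps": [{"hand": 1, "travel": [-0.016, 0.065, -0.003], "rotation": [0.024, -0.107, -0.022]}, {"hand": 1, "travel": [0, 0, 0], "rotation": [0, 0, 0]}]}}

```text
time: 17.35
eef_pos: [0.609, 0.1219, 0.309]
tcp_rot: [0.53, -0.469, 0.469, -0.529]
contact_force: [-0.7, -0.2, 1.1]
opening: 0.998
```

```bash
python3 - <<'E'
from ik import *
s,T=tcp(); print(T.round(4))
sp=(panelT()@[.015,.1206,0,1])[:3]; yaw=np.degrees(PY)-88
show(plan(T,pose([*sp[:2],.246],yaw),.035))
E
```

```text
[[ 1.205e-01 -1.000e-03  9.927e-01  6.090e-01]
 [-9.927e-01 -7.000e-04  1.205e-01  1.219e-01]
 [ 5.000e-04 -1.000e+00 -1.100e-03  3.090e-01]
 [ 0.000e+00  0.000e+00  0.000e+00  1.000e+00]]
[-0.003, 0.105, 0.002] [0.001, -0.002, 0.0]
[-0.003, 0.105, 0.002] [0.001, -0.002, 0.0]
```

{"method": "arm_command", "body": {"grip_force": 25, "steps": [{"hand": 1, "travel": [-0.003, 0.105, 0.002], "rotation": [0, 0, 0]}, {"hand": 1, "travel": [-0.003, 0.105, 0.002], "rotation": [0, 0, 0]}, {"hand": 1, "travel": [0, 0, 0], "rotation": [0, 0, 0]}, {"hand": 0.3, "travel": [0, 0, 0], "rotation": [0, 0, 0]}, {"hand": 0.3, "travel": [0, 0, 0], "rotation": [0, 0, 0]}, {"hand": 0.3, "travel": [0, 0, 0], "rotation": [0, 0, 0]}]}}

```text
time: 18.1
eef_pos: [0.6125, 0.1206, 0.254]
tcp_rot: [-0.525, 0.468, -0.474, 0.53]
contact_force: [-0.4, -0.9, 0.1]
opening: 0.38
```

```bash
python3 - <<'E'
from ik import *
s,T=log(); print(s["time"],s["opening"],s["contact_force"],T.round(4))
sp=(panelT()@[.015,.1206,0,1])[:3]; yaw=np.degrees(PY)-88
show(plan(T,pose([*sp[:2],.246],yaw),.035))
im,d=ctrl.read_camera("wrist"); cv2.imwrite("pics/wrist14.png",im)
E
```

```text
18.1 0.3797711901581979 [-0.39520202 -0.87705539  0.13930516] [[ 1.121e-01  1.150e-02  9.936e-01  6.125e-01]
 [-9.937e-01 -4.000e-04  1.121e-01  1.206e-01]
 [ 1.700e-03 -9.999e-01  1.140e-02  2.540e-01]
 [ 0.000e+00  0.000e+00  0.000e+00  1.000e+00]]
[-0.011, 0.027, -0.007] [-0.022, -0.02, 0.003]
```

View pics/wrist14.png

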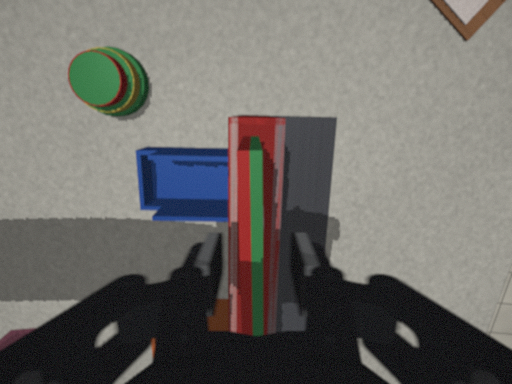

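{"method": "arm_command", "body": {"grip_force": 25, "steps": [{"hand": 0.3, "travel": [-0.011, 0.027, -0.007], "rotation": [-0.022, -0.02, 0]}, {"hand": 0.15, "travel": [0, 0, 0], "rotation": [0, 0, 0]}, {"hand": 0, "travel": [0, 0, 0], "rotation": [0, 0, 0]}, {"hand": 0, "travel": [0, 0, 0], "rotation": [0, 0, 0]}, {"hand": 0, "travel": [0, 0, 0], "rotation": [0, 0, 0]}]}}

```text
time: 18.77
eef_pos: [0.6099, 0.1239, 0.2464]
tcp_rot: [0.531, -0.468, 0.469, -0.529]
contact_force: [-0.9, 0.5, 0.2]
opening: 0.099
```

```bash
python3 - <<'E'
from ik import *
s,T=log(); print(s["time"],s["opening"],s["contact_force"],s["wrist_torque"],T.round(4),np.round(s["qpos"],3))
E
```

```text
18.775 0.09911036810393138 [-0.90534002  0.45418449  0.18282176] [-0.01284742  0.0692407  -0.02712325] [[ 1.235e-01 -3.000e-04  9.923e-01  6.099e-01]
 [-9.923e-01 -2.400e-03  1.235e-01  1.239e-01]
 [ 2.300e-03 -1.000e+00 -5.000e-04  2.464e-01]
 [ 0.000e+00  0.000e+00  0.000e+00  1.000e+00]] [ 0.038  0.181  1.721 -0.002  1.24  -0.085]
```

{"method": "arm_command", "body": {"steps": [{"hand": 0, "travel": [0, 0, 0], "rotation": [0, 0.15, 0]}, {"hand": 0, "travel": [0, 0, 0], "rotation": [0, 0.25, 0]}, {"hand": 0, "travel": [0, 0, 0], "rotation": [0, 0.25, 0]}, {"hand": 0, "travel": [0, 0, 0], "rotation": [0, 0.25, 0]}]}}

```text
time: 19.27
eef_pos: [0.6098, 0.1239, 0.2463]
tcp_rot: [0.403, -0.581, 0.582, -0.401]
contact_force: [-1.0, -1.3, 0.6]
opening: 0.101
```

```bash
python3 - <<'E'
from ik import *
s,T=log(); print(s["time"],s["opening"],s["contact_force"],s["wrist_torque"],T.round(4),np.round(s["qpos"],3))
yw=np.degrees(np.arctan2(T[1,2],T[0,2])); print("yaw z",yw)
print(np.round((T[:3,:3].T@(np.array([.61,.1237,.2464])-T[:3,3]))/.3,3))
E
```

```text
19.275 0.10065330495013686 [-0.99034654 -1.33835167  0.63375369] [0.01275001 0.1760266  0.03655393] [[-3.538e-01 -8.000e-04  9.353e-01  6.098e-01]
 [-9.353e-01 -2.300e-03 -3.538e-01  1.239e-01]
 [ 2.500e-03 -1.000e+00  1.000e-04  2.463e-01]
 [ 0.000e+00  0.000e+00  0.000e+00  1.000e+00]] [ 0.038  0.18   1.721 -0.002  1.241  0.401]
yaw z -20.719031140912083
[ 0.    -0.     0.001]
```

{"method": "arm_command", "body": {"steps": [{"hand": 0, "travel": [0, 0, 0], "rotation": [0, 0.27, 0]}, {"hand": 0, "travel": [0, 0, 0], "rotation": [0, 0.27, 0]}, {"hand": 0, "travel": [0, 0, 0], "rotation": [0, 0.27, 0]}, {"hand": 0, "travel": [0, 0, 0], "rotation": [0, 0.27, 0]}, {"hand": 0, "travel": [0, 0, 0], "rotation": [0, 0.27, 0]}, {"hand": 0, "travel": [0, 0, 0], "rotation": [0, 0.27, 0]}, {"hand": 0, "travel": [0, 0, 0], "rotation": [0, 0.27, 0]}, {"hand": 0, "travel": [0, 0, 0], "rotation": [0, 0.27, 0]}, {"hand": 0, "travel": [0, 0, 0], "rotation": [0, 0, 0]}]}}

```text
time: 20.4
eef_pos: [0.6096, 0.1241, 0.2463]
tcp_rot: [0.016, -0.706, 0.707, -0.014]
contact_force: [-1.2, -0.4, 1.0]
opening: 0.101
```

```bash
python3 - <<'E'
from ik import *
s,T=log(); print(s["time"],s["opening"],s["contact_force"],T.round(4),np.round(s["qpos"],3))
yw=np.degrees(np.arctan2(T[1,2],T[0,2])); print("yaw z",yw)
im,d=ctrl.read_camera("wrist"); cv2.imwrite("pics/wrist15.png",im)
E
```

```text
20.4 0.10106804342267173 [-1.2210914  -0.44456177  1.02463801] [[-0.9991 -0.0019  0.0428  0.6096]
 [-0.0428 -0.0016 -0.9991  0.1241]
 [ 0.0019 -1.      0.0015  0.2463]
 [ 0.      0.      0.      1.    ]] [ 0.039  0.181  1.721 -0.002  1.242  1.567]
yaw z -87.5473337653334
```

View pics/wrist15.png

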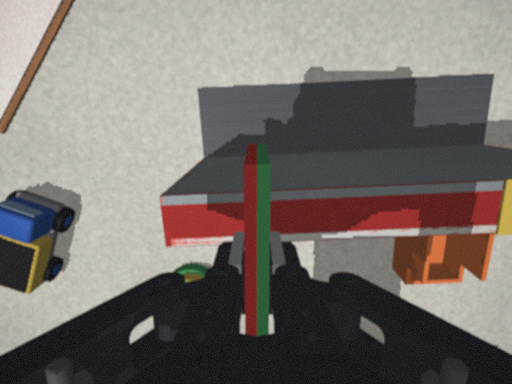

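{"method": "arm_command", "body": {"steps": [{"hand": 0.6, "travel": [0, 0, 0], "rotation": [0, 0, 0]}, {"hand": 0.6, "travel": [0, 0, 0], "rotation": [0, 0, 0]}, {"hand": 0.6, "travel": [0, 0, 0], "rotation": [0, 0, 0]}, {"hand": 0.6, "travel": [0, -0.1, 0], "rotation": [0, 0, 0]}, {"hand": 0.6, "travel": [0, -0.12, 0], "rotation": [0, 0, 0]}, {"hand": 0.6, "travel": [0, 0, 0], "rotation": [0, 0, 0]}]}}

```text
time: 21.2
eef_pos: [0.6097, 0.1243, 0.3125]
tcp_rot: [0.018, -0.706, 0.707, -0.016]
contact_force: [-0.3, -0.4, -0.1]
opening: 0.601
```

```bash
python3 - <<'E'
from ik import *
s,T=log(); print(s["time"],s["opening"],T.round(4),np.round(s["qpos"],3))
E
```

```text
21.2 0.6013867828645597 [[-0.9988 -0.0029  0.048   0.6097]
 [-0.048  -0.0013 -0.9988  0.1243]
 [ 0.003  -1.      0.0012  0.3125]
 [ 0.      0.      0.      1.    ]] [ 3.900e-02  1.350e-01  1.651e+00 -1.000e-03  1.358e+00  1.562e+00]
```

{"method": "arm_command", "body": {"steps": [{"hand": 0.6, "travel": [0, 0, 0], "rotation": [0, -0.33, 0]}, {"hand": 0.6, "travel": [0, 0, 0], "rotation": [0, -0.33, 0]}, {"hand": 0.6, "travel": [0, 0, 0], "rotation": [0, -0.33, 0]}, {"hand": 0.6, "travel": [0, 0, 0], "rotation": [0, -0.33, 0]}, {"hand": 0.6, "travel": [0, 0, 0], "rotation": [0, -0.33, 0]}, {"hand": 0.6, "travel": [0, 0, 0], "rotation": [0, -0.33, 0]}, {"hand": 0.6, "travel": [0, 0, 0], "rotation": [0, -0.33, 0]}, {"hand": 0.6, "travel": [0, 0, 0], "rotation": [0, -0.33, 0]}, {"hand": 0.6, "travel": [0, 0, 0], "rotation": [0, -0.33, 0]}, {"hand": 0.6, "travel": [0, 0, 0], "rotation": [0, -0.33, 0]}, {"hand": 0.6, "travel": [0, 0, 0], "rotation": [0, -0.33, 0]}, {"hand": 0.6, "travel": [0, 0, 0], "rotation": [0, -0.33, 0]}, {"hand": 0.6, "travel": [0, 0, 0], "rotation": [0, -0.33, 0]}, {"hand": 0.6, "travel": [0, 0, 0], "rotation": [0, -0.33, 0]}, {"hand": 0.6, "travel": [0, 0, 0], "rotation": [0, -0.33, 0]}, {"hand": 0.6, "travel": [0, 0, 0], "rotation": [0, -0.33, 0]}, {"hand": 0.6, "travel": [0, 0, 0], "rotation": [0, -0.33, 0]}, {"hand": 0.6, "travel": [0, 0, 0], "rotation": [0, -0.33, 0]}, {"hand": 0.6, "travel": [0, 0, 0], "rotation": [0, 0, 0]}]}}

```text
time: 23.58
eef_pos: [0.5988, 0.1238, 0.2762]
tcp_rot: [-0.705, -0.026, 0.062, 0.706]
contact_force: [-0.4, -0.1, -0.7]
opening: 0.603
```

```bash
python3 - <<'E'
from ik import *
s,T=log(); print(s["time"],s["opening"],T.round(4),np.round(s["qpos"],3),np.degrees(np.arctan2(T[1,2],T[0,2])))
im,d=ctrl.read_camera("wrist"); cv2.imwrite("pics/wrist16.png",im)
q=pts("wrist",d,T@np.array(ctrl.camera_params("wrist")["tool_from_camera"]))
k=q[(d>0)&(q[...,2]>.258)&(q[...,2]<.27)&(np.hypot(q[...,0]-.61,q[...,1]-.1237)<.07)]; print(len(k),cv2.minAreaRect((k[:,:2]*1000).astype(np.float32)))
G=pose([.61,.1239,.246],92.4-90)
show(plan(T,G,.035))
E
```

```text
23.575 0.6027304907287048 [[ 0.991  -0.0494 -0.1242  0.5988]
 [ 0.1242 -0.0028  0.9923  0.1238]
 [-0.0494 -0.9988  0.0033  0.2762]
 [ 0.      0.      0.      1.    ]] [ 3.800e-02  1.580e-01  1.692e+00 -1.000e-03  1.341e+00 -1.657e+00] 97.13271675282684
3859 ((597.025390625, 121.94965362548828), (61.26532745361328, 64.79983520507812), 52.98476791381836)
[0.042, 0.099, -0.005] [-0.002, 0.158, -0.095]
```

View pics/wrist16.png

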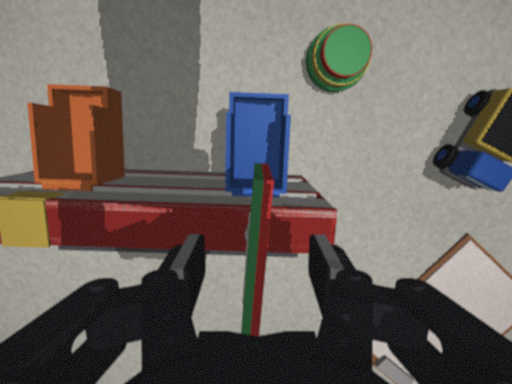

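{"method": "arm_command", "body": {"steps": [{"hand": 0.6, "travel": [0.042, 0, -0.005], "rotation": [0, 0.158, -0.095]}, {"hand": 0.6, "travel": [0, 0.095, 0], "rotation": [0, 0, 0]}, {"hand": 0.4, "travel": [0, 0, 0], "rotation": [0, 0, 0]}]}}

```text
time: 24.0
eef_pos: [0.6111, 0.1239, 0.2447]
tcp_rot: [-0.707, -0.011, 0.011, 0.707]
contact_force: [0.2, -0.4, -0.5]
opening: 0.413
```

```bash
python3 - <<'E'
from ik import *
s,T=log(); print(s["time"],s["opening"],T.round(4),np.degrees(np.arctan2(T[1,2],T[0,2])))
G=pose([.61,.1239,.246],92.4-90)
show(plan(T,G,.035))
im,d=ctrl.read_camera("wrist"); cv2.imwrite("pics/wrist17.png",im)
E
```

```text
24.0 0.4134105055370325 [[ 9.995e-01 -8.000e-04 -3.050e-02  6.111e-01]
 [ 3.050e-02  1.300e-03  9.995e-01  1.239e-01]
 [-8.000e-04 -1.000e+00  1.300e-03  2.447e-01]
 [ 0.000e+00  0.000e+00  0.000e+00  1.000e+00]] 91.74856092510586
[-0.004, -0.004, 0.0] [-0.003, -0.022, -0.001]
```

View pics/wrist17.png

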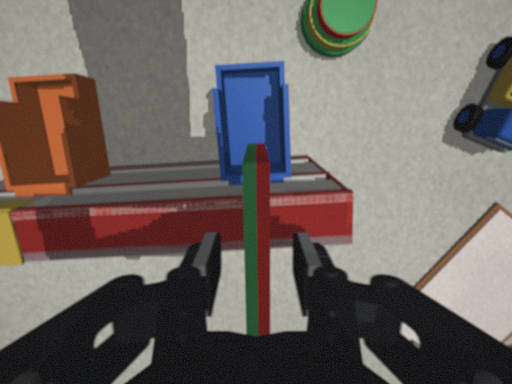

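{"method": "arm_command", "body": {"grip_force": 25, "steps": [{"hand": 0.15, "travel": [-0.004, -0.004, 0], "rotation": [0, -0.022, 0]}, {"hand": 0, "travel": [0, 0, 0], "rotation": [0, 0, 0]}, {"hand": 0, "travel": [0, 0, 0], "rotation": [0, 0, 0]}, {"hand": 0, "travel": [0, 0, 0], "rotation": [0, 0, 0]}, {"hand": 0, "travel": [0, 0, 0], "rotation": [0, 0.2, 0]}, {"hand": 0, "travel": [0, 0, 0], "rotation": [0, 0.25, 0]}, {"hand": 0, "travel": [0, 0, 0], "rotation": [0, 0.25, 0]}, {"hand": 0, "travel": [0, 0, 0], "rotation": [0, 0.25, 0]}, {"hand": 0, "travel": [0, 0, 0], "rotation": [0, 0.25, 0]}]}}

```text
time: 25.18
eef_pos: [0.6114, 0.1231, 0.2502]
tcp_rot: [0.675, -0.209, 0.213, -0.675]
contact_force: [-0.1, -0.2, -1.9]
opening: 0.1
```

```bash
python3 - <<'E'
from ik import *
s,T=log(); print(s["time"],s["opening"],s["contact_force"],T[:3,3].round(4),np.degrees(np.arctan2(T[1,2],T[0,2])),np.round(s["qpos"],3))
print(np.round((T[:3,:3].T@(np.array([.61,.1238,.2457])-T[:3,3]))/.3,3))
E
```

```text
25.175 0.1000661625589303 [-0.09880628 -0.22728746 -1.87079353] [0.6114 0.1231 0.2502] 55.282150373953186 [ 0.037  0.178  1.717 -0.002  1.242 -0.927]
[-0.005  0.015 -0.001]
```

{"method": "arm_command", "body": {"steps": [{"hand": 0, "travel": [0, 0.005, 0], "rotation": [0, 0.25, 0]}, {"hand": 0, "travel": [0, 0, 0], "rotation": [0, 0.25, 0]}, {"hand": 0, "travel": [0, 0, 0], "rotation": [0, 0.25, 0]}, {"hand": 0, "travel": [0, 0, 0], "rotation": [0, 0.25, 0]}, {"hand": 0, "travel": [0, 0, 0], "rotation": [0, 0.25, 0]}, {"hand": 0, "travel": [0, 0, 0], "rotation": [0, 0.2, 0]}, {"hand": 0, "travel": [0, 0, 0], "rotation": [0, 0, 0]}]}}

```text
time: 26.05
eef_pos: [0.6102, 0.1223, 0.2502]
tcp_rot: [0.544, -0.452, 0.454, -0.542]
contact_force: [0.9, 0.8, -3.3]
opening: 0.104
```

```bash
python3 - <<'E'
from ik import *
s,T=log(); print(s["time"],s["opening"],s["contact_force"],s["wrist_torque"],T[:3,3].round(4),np.degrees(np.arctan2(T[1,2],T[0,2])),np.round(s["qpos"],3))
print(np.round((T[:3,:3].T@(np.array([.61,.1238,.2457])-T[:3,3]))/.3,3))
im,d=ctrl.read_camera("wrist"); cv2.imwrite("pics/wrist18.png",im)
# panel yaw from wrist: top face z~.18
q=pts("wrist",d,T@np.array(ctrl.camera_params("wrist")["tool_from_camera"]))
k=q[(d>0)&(abs(q[...,2]-.18)<.004)&(abs(q[...,0]-.62)<.06)]; print(len(k),cv2.minAreaRect((k[:,:2]*1000).astype(np.float32)))
k=q[(d>0)&(abs(q[...,2]-.264)<.005)&(np.hypot(q[...,0]-.61,q[...,1]-.1237)<.07)]; print(len(k),cv2.minAreaRect((k[:,:2]*1000).astype(np.float32)))
E
```

```text
26.05 0.10392661102579488 [ 0.88224461  0.78865772 -3.2650706 ] [ 0.0140931  -0.07893332 -0.05790893] [0.6102 0.1223 0.2502] 10.361401977109182 [ 0.037  0.177  1.718 -0.004  1.246 -0.143]
[-0.005  0.015  0.   ]
4164 ((612.81884765625, 109.11674499511719), (35.25289535522461, 150.26808166503906), 5.037222385406494)
5298 ((607.3458862304688, 138.59954833984375), (59.17448806762695, 52.690773010253906), 59.83909606933594)
```

View pics/wrist18.png

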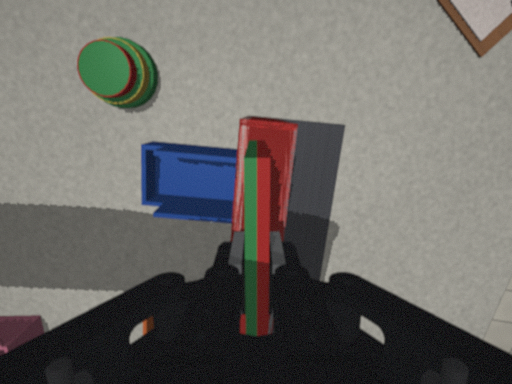

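{"method": "arm_command", "body": {"steps": [{"hand": 0, "travel": [0, 0, 0], "rotation": [0, 0.177, 0]}, {"hand": 0, "travel": [0, 0, 0], "rotation": [0, 0, 0]}]}}

```text
time: 26.35
eef_pos: [0.61, 0.1223, 0.2502]
tcp_rot: [0.523, -0.476, 0.478, -0.521]
contact_force: [-0.4, -0.1, -1.7]
opening: 0.099
```

```bash
python3 - <<'E'
from ik import *
s,T=log(); print(s["time"],s["contact_force"],T[:3,3].round(4),np.degrees(np.arctan2(T[1,2],T[0,2])))
E
```

```text
26.35 [-0.43206314 -0.07181289 -1.68226752] [0.61   0.1223 0.2502] 5.166866528624118
```

Within 0.15°. Open, lift straight up.

{"method": "arm_command", "body": {"steps": [{"hand": 0.5, "travel": [0, 0, 0], "rotation": [0, 0, 0]}, {"hand": 0.6, "travel": [0, 0, 0], "rotation": [0, 0, 0]}, {"hand": 0.6, "travel": [0, 0, 0], "rotation": [0, 0, 0]}, {"hand": 0.6, "travel": [0, -0.08, 0], "rotation": [0, 0, 0]}, {"hand": 0.6, "travel": [0, -0.12, 0], "rotation": [0, 0, 0]}, {"hand": 0.6, "travel": [0, -0.12, 0], "rotation": [0, 0, 0]}, {"hand": 0.6, "travel": [0, 0, 0], "rotation": [0, 0, 0]}]}}

```text
time: 27.22
eef_pos: [0.6107, 0.1225, 0.3511]
tcp_rot: [0.523, -0.474, 0.478, -0.523]
contact_force: [-0.7, -0.6, -0.1]
opening: 0.603
```

```bash
python3 - <<'E'
from ik import *
s,T=log(); print(s["time"],T.round(4))
im,d=ctrl.read_camera("wrist"); cv2.imwrite("pics/wrist19.png",im)
q=pts("wrist",d,np.linalg.inv(panelT())@T@np.array(ctrl.camera_params("wrist")["tool_from_camera"]))
k=q[(d>0)&(abs(q[...,2]-.264)<.005)&(np.hypot(q[...,0]-.015,q[...,1]-.1206)<.07)]; print("sign",len(k),cv2.minAreaRect((k[:,:2]*1000).astype(np.float32)))
k=q[(d>0)&(abs(q[...,2]-.18)<.004)&(q[...,0]>-.01)&(q[...,0]<.045)]; print("panel top",cv2.minAreaRect((k[:,:2]*1000).astype(np.float32)))
for cam in ("scene","top"):
    im,d=ctrl.read_camera(cam); cv2.imwrite(f"pics/{cam}19.png",cv2.resize(im[110:310,170:370],None,fx=3,fy=3)); cv2.imwrite(f"pics/{cam}19f.png",im)
# target: retreat front
show(plan(T,pose([.48,.0,.36],-60),.05,9))
E
```

```text
27.225 [[ 0.0952  0.0038  0.9955  0.6107]
 [-0.9955 -0.0041  0.0952  0.1225]
 [ 0.0044 -1.      0.0034  0.3511]
 [ 0.      0.      0.      1.    ]]
sign 1785 ((15.093695640563965, 120.86614227294922), (8.8067045211792, 100.34512329101562), 0.11894495785236359)
panel top ((16.012208938598633, 63.62335968017578), (36.6401252746582, 233.7413330078125), 0.2014576643705368)
[0.091, -0.007, -0.118] [-0.001, -0.204, 0.002]
[0.078, -0.007, -0.127] [-0.001, -0.204, 0.002]
[0.064, -0.007, -0.135] [-0.001, -0.204, 0.002]
[0.049, -0.007, -0.141] [-0.001, -0.204, 0.002]
```

View pics/wrist19.png

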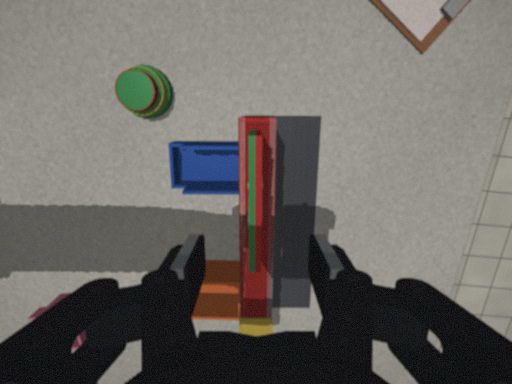

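View pics/scene19.png

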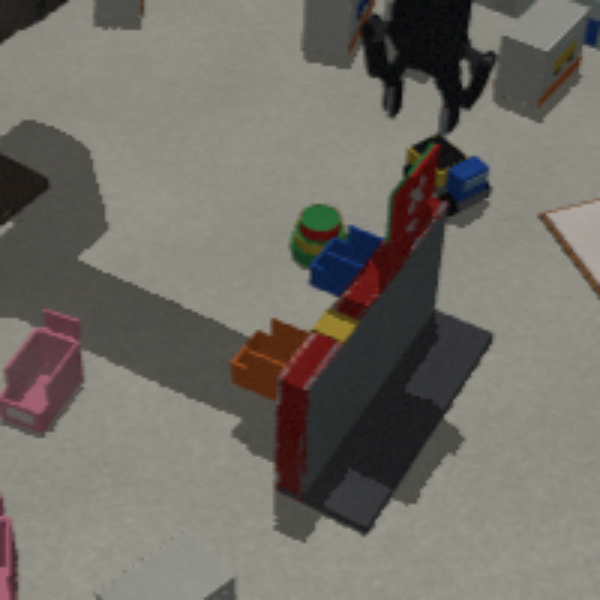

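{"method": "arm_command", "body": {"steps": [{"hand": 0.6, "travel": [0.09, -0.007, -0.118], "rotation": [0, -0.2, 0]}, {"hand": 0.6, "travel": [0.078, -0.007, -0.127], "rotation": [0, -0.2, 0]}, {"hand": 0.6, "travel": [0.064, -0.007, -0.135], "rotation": [0, -0.2, 0]}, {"hand": 0.6, "travel": [0.049, -0.007, -0.141], "rotation": [0, -0.2, 0]}, {"hand": 0.6, "travel": [0, 0, 0], "rotation": [0, 0, 0]}]}}

```text
time: 28.0
eef_pos: [0.4718, -0.0024, 0.3434]
tcp_rot: [0.619, -0.359, 0.344, -0.608]
contact_force: [-0.4, -0.2, -0.2]
opening: 0.601
```

```bash
python3 - <<'E'
from binchk import *
im,d,q=chk("wrist20")
hsv=cv2.cvtColor(im,cv2.COLOR_BGR2HSV)
for cam in ("top","scene"):
    im,d=ctrl.read_camera(cam); cv2.imwrite(f"pics/{cam}20.png",im)
    q=pts(cam,d); 
    for th,o in [("truck",0),("boxed_toy",0),("stacker",0)]:
        for r in ctrl.masks_of(cam,th)[:1]:
            print(cam,th,round(r["score"],2),np.median(q[r["region"]&(d>0)],axis=0).round(3))
E
```

```text
t 28.0 lip panel mm [-155.8   52.8  325.5] tilt,roll,yaw [ 24.41   1.34 115.31] F [-0.4 -0.2 -0.2] M [ 0.06 -0.05 -0.03] op 0.601
1576 [[-0.1058, -0.077, 0.0817], [-0.0435, -0.0238, 0.1135], [0.0215, 0.1767, 0.3242]]
slat x 3278 0.0001
top z (.18) 3529 0.1807
tag y 
top truck 0.71 [0.515 0.379 0.051]
top boxed_toy 0.62 [ 0.628 -0.34   0.097]
top stacker 0.64 [0.442 0.192 0.049]
scene truck 0.71 [0.542 0.375 0.051]
scene boxed_toy 0.62 [ 0.657 -0.359  0.096]
scene stacker 0.61 [0.449 0.185 0.046]
```

View pics/wrist20.png

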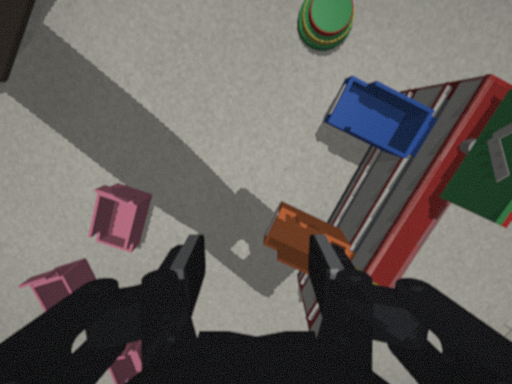

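View pics/top20.png

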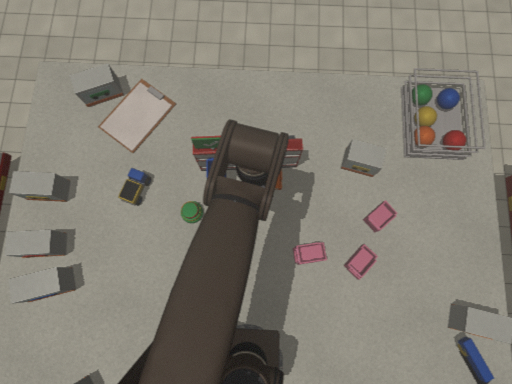

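```bash
python3 - <<'E'
from ik import *
im,d=ctrl.read_camera("scene"); q=pts("scene",d,np.linalg.inv(panelT())@np.array(ctrl.camera_params("scene")["extrinsics"]))
hsv=cv2.cvtColor(im,cv2.COLOR_BGR2HSV)
o=(hsv[...,0]>3)&(hsv[...,0]<18)&(hsv[...,1]>130)&(d>0)&(q[...,0]>-.13)&(q[...,0]<.02)&(abs(q[...,1]+.05)<.06)&(q[...,2]>.05)
k=q[o]; print(len(k),np.percentile(k,[2,50,98],axis=0).round(4).tolist())
# side top edges
e=k[(k[:,0]>-.065)&(k[:,0]<-.01)]
for a in np.arange(-.065,0,.013):
    z=e[(e[:,0]>a)&(e[:,0]<a+.013)][:,2]; print(round(a,3),len(z),np.percentile(z,[97]).round(4) if len(z) else "")
cv2.imwrite("pics/sc21.png",cv2.resize(im[170:270,210:320],None,fx=6,fy=6,interpolation=cv2.INTER_CUBIC))
E
```

```text
362 [[-0.0888, -0.0817, 0.0649], [-0.0581, -0.063, 0.0931], [0.0037, -0.0224, 0.1785]]
-0.065 92 [0.1229]
-0.052 86 [0.1233]
-0.039 41 [0.1258]
-0.026 0 
-0.013 0
```

View pics/sc21.png

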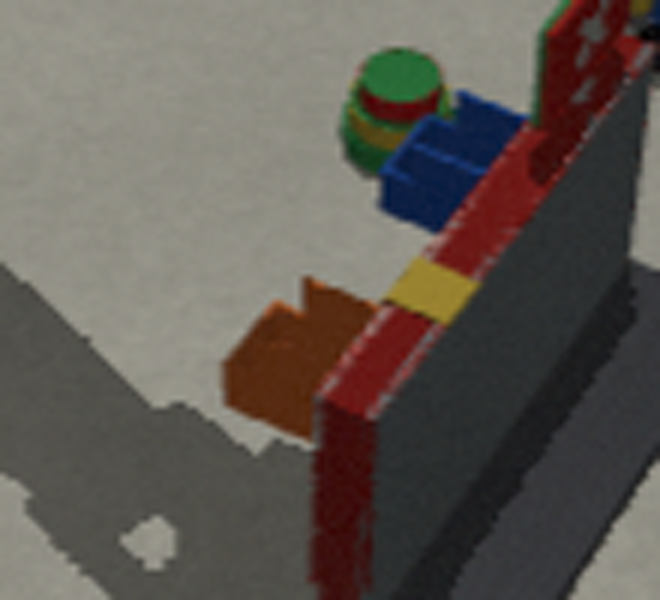

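```bash
python3 -c "
from plant import ctrl
print(ctrl.sign_off())"
```

```text
the job is handed in; nothing more can be done
None
```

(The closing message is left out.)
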